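# Turn the enclosure covers over for wiring

## Task

Get the covers ready for wiring. First tap the stiff red fence inward until its pointer is level with the yellow mark, not past it; then turn every blue cover over with the flap, so that it drops down the ramp on to its other face, and lay them all side by side flat in the green tray with the white inside up. Leave the flap back down level and do not disturb the other things on the bench.

Things in the scene. Friction and masses are not known exactly. Their poses are not given: they have to be found in the camera images.
- cover_1: Enclosure cover, a rigid plate 100 mm long (own x), 50 mm wide (own y), 12 mm thick (own z), about 120 g. One broad face is blue (own +z, up at the start), the other white with two black dots (own -z). Origin at the centre of the plate. May be absent.
- cover_2: Enclosure cover, a rigid plate 100 mm long (own x), 50 mm wide (own y), 12 mm thick (own z), about 120 g. One broad face is blue (own +z, up at the start), the other white with two black dots (own -z). Origin at the centre of the plate. May be absent.
- cover_3: Enclosure cover, a rigid plate 100 mm long (own x), 50 mm wide (own y), 12 mm thick (own z), about 120 g. One broad face is blue (own +z, up at the start), the other white with two black dots (own -z). Origin at the centre of the plate. May be absent.
- chute: Fixed turnover chute. Origin on the bench under the flap's hinge (hinge along own x, 120 mm high). Flap to own +y; slippery white ramp down to own -y at 35 deg, 36 mm wide, 181 mm long, surface 118 mm high at the hinge, a low stop with two side lips at the foot. Its upper 65 mm lies between a steel guide (x = -34 mm) and the fence on the +x side, both 21 mm high.
- ramp_rest (a point): Point on the ramp surface, centre line, 130 mm down the slope: a cover that has slid to the stop has its middle about above it (cover along the slope, tilted 35 degrees). The cover overhangs the ramp by 7 mm each side there, so it can be gripped across its 50 mm width.
- flap (a joint): Angle of the hinged flap, rad: 0 level, grows as its free end rises, 1.57 upright, end stop at 2.0. No spring: let go, it falls level from below upright and stays over beyond upright. It moves easily. From about 1.75 a cover on it topples over the hinge and slides down the ramp on its other face.
- flap_seat (a point): Middle of the flap's upper surface, 64 mm from the hinge (x along the hinge, y to the free end, z out of the upper side). Flap 36 mm wide; 14 mm high toe lip at the hinge end, 58 mm from here; two pairs of 12 mm high, 10 mm long studs at y = -35 and +35 mm, 62 mm apart inside. A cover lies here, length along y, between the studs, overhanging 7 mm each side.
- flap_handle (a point): Middle of the free part of the orange handle bar, 10 mm diameter, which sticks out 75 mm sideways (own -x of the flap) at the flap's free end, 122 mm from the hinge axis and 6 mm below the flap's upper surface. The bar is parallel to the hinge and may turn between the fingers.
- fence (a joint): Position of the stiff red side fence on its cross slide, m: 0 fully out, grows as it moves inward (own -x of the chute), 0.080 at most. About 6 N to move; stays where it is left.
- fence_pointer (a point): Tip of the red pointer on the fence, at the fence's inner face (axes parallel to the chute's).
- fence_tab (a point): Middle of the outer face (own +x) of the upright red block on the fence, 14 mm below its top; the block is 14 mm thick (x), 36 mm wide (y), and stands 60 mm above the ramp beside it, top at 159 mm above the bench. Push here toward own -x.
- mark: Yellow mark line across the white scale beside the fence (axes parallel to the chute's). Fence right: pointer and mark at the same own x, within 4 mm.
- tray: Green open tray, fixed, outside 320 mm (own x) by 150 mm (own y), walls 4 mm thick and 15 mm high, floor 4 mm thick. Origin at the centre of its underside.
- spool: Empty white spool, 70 mm across, 60 mm high, upright; bystander. Origin under its base.
- driver: Screwdriver with red handle, 160 mm, lying; bystander.
- spanner: Steel wrench, 150 mm, lying; bystander.
- tape: Yellow roll of tape, 80 mm across, 24 mm high, lying; bystander. Origin under its base.
Not all that is in view belongs to the job. Leave any turquoise look-alike of the cover_3 alone.

How it is judged:
By the outcome, as a careful person would: the job done as asked, in the order asked, and still so for the second after the job is handed in, with the robot touching nothing.
Of cover_1, cover_2, cover_3 only 2 to 3 are there at a start; the rules pass over those that are not, and their reading is None.
At some moment in a run one of cover_1, cover_2, cover_3 may be knocked a few centimetres aside while the robot is not near it.
Once in a run the grip may slacken for a moment while it holds something.
It also fails if it takes over 210 s, if anything falls off the work surface, if the arm or the gripper's body presses on something with over 40 N, if the wrist force passes 120 N, or if a joint passes its speed limit or range.

## Robot

A 6-joint arm with a two-finger parallel gripper is mounted at the origin on the work surface. World frame = base frame: x ahead of the robot, y to its left, z up, the work surface at z = 0. Lengths are in m, angles in rad, forces in N, time in s.
With the tool pointing down it reaches from about 0.35 to 0.775 m from the base axis. Payload 5.5 kg.
Tool frame: the origin (TCP) lies at the very end of the fingers, on their centre line; the grasp point (between the pads) lies 19 mm behind it; z points along the fingers, y is the line along which they close (so a half turn about z gives the same grasp; the last joint's range is limited). The gripper opens to 85 mm and grips with 20 to 120 N. Pads are 22 mm wide; open, the fingers measure 114 mm over their backs; the gripper's body (76 mm by 85 mm) begins 54 mm behind the grasp point. The pads swing forward as they close: fully open they stand 13 mm farther back than shut.
Start: joints at [-1.312, 0.313, 0.046, 1.304, 0, 1.431], TCP at [0.223, -0.53, 0.207] pointing down, gripper open.
Joint ranges: [-2.76, 2.76], [-0.86, 1.69], [-1.03, 1.26], [-2.2, 2.34], [-1.47, 1.5], [-3.14, 3.14]. Speed limits (rad/s): [2.57, 2.57, 3.14, 3.14, 3.14, 3.14].

## Interface

Orientations are given as a unit quaternion [w, x, y, z].
In Python, from workcell import env, cams, ticket, spotter gives the robot as it stands.
- The arm moves only by the tool jog_arm, never from a script. Its argument "increments" is a list that holds one entry, the list of rows, each a list of 7 numbers: the shift along the tool's x, y, z in units of 0.25 m (1.0 is 0.25 m), then the turn, a rotation vector about the tool's x, y, z in units of 180 degrees (1.0 is 180 degrees), then the closure in counts, from 0 (fully open) to 255 (shut). A call has 1 to 20 rows; each row shifts and turns the commanded pose from where the row before left it, along the tool's axes as they then stand; what a row does not reach is not made up. A row lasts 1/10 s, in which the tool goes at most 50 mm and 8.59 degrees, less where a joint would pass 70% of its speed; a pose out of reach is approached as far as the arm can. A call with a number of a shift or a turn outside -1 to 1 is refused whole. A call with a gripper value outside its range is refused whole. The fingers move at their own pace and stop on an object; "force" is the grip in N (left out, the last holds). Time passes only in rows, so rows that do not move let the fingers close. It gives the time, the measured TCP pose, the force, the opening and the grip force at its end, in the units of the state.
- env.get_state(): the state, without advancing time (a new reading comes with each control period).
- cams.read_camera(name): name is "scene" or "top" or "wrist"; returns a dict with "pixels" (420x560x3 uint8, red, green, blue), "fx", "fy", "cx", "cy" (pixels), "xyz" and "attitude" of the camera in the world; the wrist camera has in their place "mount" (4x4, takes a point from camera to tool coordinates, whose origin is the TCP and whose axes are the flange's). Camera axes: x right, y down, z forward; pixel columns grow to the right and rows downward; lengths in m; the calibration is good to about 2 mm. A picture is of the moment at which its call begins: read the wrist's pose just before it. There is no depth.
- ticket.hand_in(): hands the job in; it is judged then, once.
Trained networks look in the newest picture that a camera, given by its name, has taken for a name from the list of things; names that differ only in an ending like _2 or _b are one class to them, and where a whole thing is asked for, a point or a joint stands for the part that bears it (a point fixed in the world has none). Each returns a list of dicts, best first, with "conf" (0 to 1); they miss things now and then, are a little off and sometimes report something else, mostly with a low value. They report only what shows in the picture. A call takes as long as a camera call. They do not tell look-alikes from the thing itself.
- spotter.find_in(target, camera): "uv" ([column, row] in pixels, amid what is visible of it).
- spotter.cut_out(target, camera): "region" (420x560 bool, what is visible of it) and "uv" ([column, row] in pixels, amid what is visible of it).
- spotter.landmark_of(target, camera): "uv" ([column, row] in pixels: a listed point, or the origin of a listed thing).
The state is a dict: "clock": time; "joint_pos": joint angles; "qvel": joint speeds; "tau": joint torques, N m; "tcp_pos": TCP position; "orientation": TCP orientation; "wrist_force": force on the tool from outside, world axes, zero at the start; "ft_torque": the same for the moment, N m; "finger_gap": finger opening in m; "grip_force": force on a finger pad.
Only numpy, scipy, OpenCV 4.12 (cv2) and the standard library are available. Lean on these libraries where they do the work, as an engineer would, in place of code of your own. Each camera call takes 0.05 s, during which the arm holds its last target. There are 200 camera calls.

## Working session

There is one attempt and no reset: what is moved stays moved. The work goes in short steps, Python scripts to look and compute and a tool call to move; the robot and the scene stay as the last step left them, time stands still between calls to the robot, and variables do not carry over. Pictures are saved under pics/ and viewed, at most 14 in all, crops included, and the job is handed in when it is done.

Besides the shell and the picture viewer there is one more tool, called as name(argument=value, ...) on one line, values as JSON. jog_arm: Moves the arm, as the interface text tells. Shifts and turns lie within -1 to 1; 1 stands for 0.25 m of shift or 180 degrees of turn. Its arguments: {"type":"object","properties":{"increments":{"type":"array"},"force":{"type":"number"}},"required":["increments"]}

```bash
mkdir -p pics; ls
cat > h.py <<'E'
import numpy as np, cv2
from workcell import env, cams, ticket, spotter
from scipy.spatial.transform import Rotation as R
def q2R(q): return R.from_quat([q[1],q[2],q[3],q[0]]).as_matrix()
def cam(name):
    s=env.get_state(); c=cams.read_camera(name)
    K=np.array([[c['fx'],0,c['cx']],[0,c['fy'],c['cy']],[0,0,1]])
    if 'mount' in c:
        T=np.eye(4); T[:3,:3]=q2R(s['orientation']); T[:3,3]=s['tcp_pos']; M=T@np.array(c['mount'])
        Rm,t=M[:3,:3],M[:3,3]
    else:
        a=np.array(c['attitude']); Rm=q2R(a) if a.size==4 else a.reshape(3,3); t=np.array(c['xyz'])
    return c['pixels'],K,Rm,t
def ray(uv,K,Rm): return Rm@np.linalg.solve(K,[uv[0],uv[1],1.])
def onz(uv,K,Rm,t,z):
    d=ray(uv,K,Rm); return t+d*(z-t[2])/d[2]
def proj(p,K,Rm,t):
    q=K@(Rm.T@(np.array(p)-t)); return q[:2]/q[2]
def tri(obs): # list of (uv,K,R,t)
    A=np.zeros((3,3));b=np.zeros(3);ds=[]
    for uv,K,Rm,t in obs:
        d=ray(uv,K,Rm);d/=np.linalg.norm(d);P=np.eye(3)-np.outer(d,d);A+=P;b+=P@t
    return np.linalg.solve(A,b)
def save(px,name): cv2.imwrite('pics/'+name,cv2.cvtColor(px,cv2.COLOR_RGB2BGR))
E
python3 - <<'E'
from h import *
V={}
for n in ['scene','top']:
    px,K,Rm,t=cam(n); V[n]=(K,Rm,t); save(px,n+'0.png'); print(n,K[0,0],K[1,1],t.round(3),Rm.round(3).tolist())
    for o in ['cover_1','chute','tray','spool','tape','driver','spanner']:
        for d in spotter.find_in(o,n): print(o,np.round(d['uv']),round(d['conf'],2),onz(d['uv'],*V[n],0.01).round(3))
    for o in ['chute','ramp_rest','flap_seat','flap_handle','fence_pointer','fence_tab','mark','tray','cover_1']:
        for d in spotter.landmark_of(o,n): print(' L',o,np.round(d['uv'],1),round(d['conf'],2))
print(env.get_state())
E
```

```text
pics
scene 529.9075290125277 529.9075290125277 [ 1.324 -0.433  0.794] [[0.523, 0.514, -0.68], [0.852, -0.304, 0.426], [0.012, -0.802, -0.597]]
cover_1 [391. 190.] 0.82 [0.508 0.439 0.01 ]
cover_1 [345. 203.] 0.74 [0.494 0.298 0.01 ]
cover_1 [329. 170.] 0.72 [0.347 0.355 0.01 ]
cover_1 [372. 224.] 0.66 [0.595 0.302 0.01 ]
cover_1 [267. 181.] 0.61 [0.308 0.179 0.01 ]
chute [290. 243.] 0.83 [0.556 0.093 0.01 ]
chute [313. 193.] 0.18 [0.415 0.253 0.01 ]
tray [137. 308.] 0.86 [ 0.568 -0.277  0.01 ]
spool [254. 323.] 0.58 [ 0.721 -0.098  0.01 ]
tape [383. 264.] 0.61 [0.718 0.23  0.01 ]
driver [240. 205.] 0.85 [0.368 0.063 0.01 ]
spanner [183. 236.] 0.6 [ 0.408 -0.108  0.01 ]
 L chute [289.1 245. ] 0.77
 L ramp_rest [251.9 243.3] 0.91
 L flap_seat [312.6 193.6] 0.75
 L flap_handle [321.2 175.1] 0.74
 L fence_pointer [281.2 246.6] 0.71
 L fence_tab [302.2 214.8] 0.59
 L tray [132.  304.9] 0.94
 L tray [290.9 242.9] 0.7
 L cover_1 [390.9 189.5] 0.95
 L cover_1 [329.  171.1] 0.95
 L cover_1 [339.5 199. ] 0.91
 L cover_1 [431.9 218.8] 0.87
 L cover_1 [265.  177.1] 0.73
 L cover_1 [371.4 222.2] 
[... 1660 characters left out ...]
': array([-1.31160177e+00,  3.13197986e-01,  4.60757845e-02,  1.30356555e+00,
       -1.57520976e-05,  1.43119172e+00]), 'qvel': array([-6.02654732e-04,  8.11014783e-05, -3.08664911e-04, -1.66349289e-04,
       -5.58233885e-04,  3.68955172e-04]), 'tau': array([ 2.55385763e-03, -4.80458772e+01,  2.98811477e+01,  3.18086377e-04,
       -2.87248531e-05, -7.52616529e-06]), 'tcp_pos': array([ 0.22327519, -0.52993002,  0.20741441]), 'orientation': array([ 5.46608783e-05,  9.80185685e-01,  1.98080842e-01, -4.61780317e-06]), 'wrist_force': array([ 0.6779278 , -1.0556816 ,  0.56992176]), 'ft_torque': array([-0.01199319, -0.01850299, -0.0655935 ]), 'grip_force': 0.0, 'finger_gap': 0.08531577404087923}
```

View pictures.

View pics/top0.png

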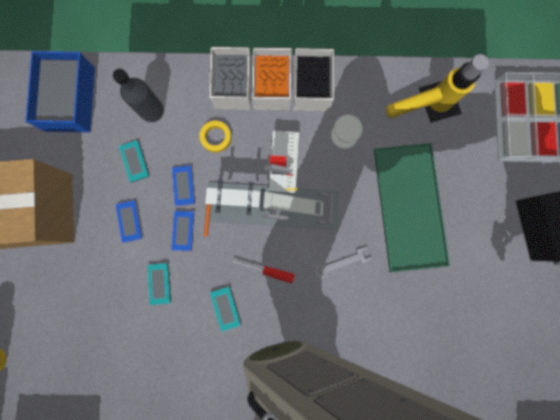

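View pics/scene0.png

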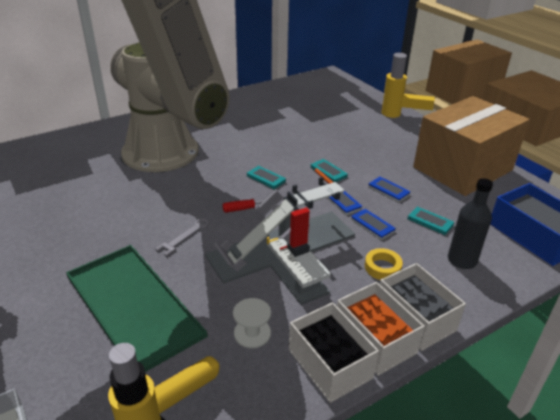

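Run:
```python
from h import *
from scipy.optimize import least_squares
P={}
for n in ['scene','top']:
    px,K,Rm,t=cam(n); P[n]=(K,Rm,t)
    if n=='top':
        save(cv2.resize(px[125:255,105:345],None,fx=3.3,fy=3.3,interpolation=cv2.INTER_CUBIC),'crop1.png')
        hsv=cv2.cvtColor(px,cv2.COLOR_RGB2HSV)
        m=cv2.inRange(hsv,(105,120,60),(125,255,255)); m[:, :100]=0; m=cv2.morphologyEx(m,cv2.MORPH_CLOSE,np.ones((3,3),np.uint8))
        for c in cv2.findContours(m,cv2.RETR_EXTERNAL,cv2.CHAIN_APPROX_NONE)[0]:
            if cv2.contourArea(c)<200: continue
            w=np.array([onz(p[0],K,Rm,t,.012)[:2] for p in c],np.float32)
            print(np.mean(c,axis=0).round(),cv2.minAreaRect(w))
obs={'scene':dict(ramp_rest=(251.9,243.3),flap_seat=(312.6,193.6),flap_handle=(321.2,175.1)),
'top':dict(ramp_rest=(306.1,209.4),flap_seat=(233.6,201.2),flap_handle=(207.8,222.1))}
def pts(p):
    x,y,a,zf=p; c,s=np.cos(a),np.sin(a)
    L=dict(ramp_rest=(0,-.1065,.0434),flap_seat=(0,.064,zf),flap_handle=(-.0555,.122,zf-.006))
    return {k:np.array([x+c*v[0]-s*v[1],y+s*v[0]+c*v[1],v[2]]) for k,v in L.items()}
def f(p):
    q=pts(p); return np.concatenate([proj(q[k],*P[n])-np.array(uv) for n in obs for k,uv in obs[n].items()])
r=least_squares(f,[.54,.1,0,.122],loss='soft_l1'); print(r.x,r.fun.round(1)); print(pts(r.x))
print('tab',tri([((302.2,214.8),*P['scene']),((276.5,153.6),*P['top'])]),'tray',onz((408.5,206.9),*P['top'],0.0),onz((132,304.9),*P['scene'],0.0))
```

```text
[[182. 230.]] ((0.475776731967926, 0.30598729848861694), (0.049922097474336624, 0.09931217133998871), 88.86354064941406)
[[128. 221.]] ((0.49759119749069214, 0.44381430745124817), (0.10051602870225906, 0.05051766708493233), 12.959452629089355)
[[183. 185.]] ((0.5919063687324524, 0.3098110854625702), (0.10082318633794785, 0.04989912733435631), 7.2152581214904785)
[ 0.5383713   0.10122968 -0.01097313  0.11518902] [-3.1 -1.8  2.2 -1.   0.4  1.2  0.3 -3.   0.2 -0.3 -0.   2.6]
{'ramp_rest': array([ 0.53720269, -0.00526391,  0.0434    ]), 'flap_seat': array([0.53907357, 0.16522583, 0.11518902]), 'flap_handle': array([0.48421334, 0.22383133, 0.10918902])}
tab [0.63842056 0.06616154 0.15589662] tray [ 0.5449565  -0.27191452  0.        ] [ 5.44708090e-01 -2.80185277e-01  1.11022302e-16]
```

View pics/crop1.png

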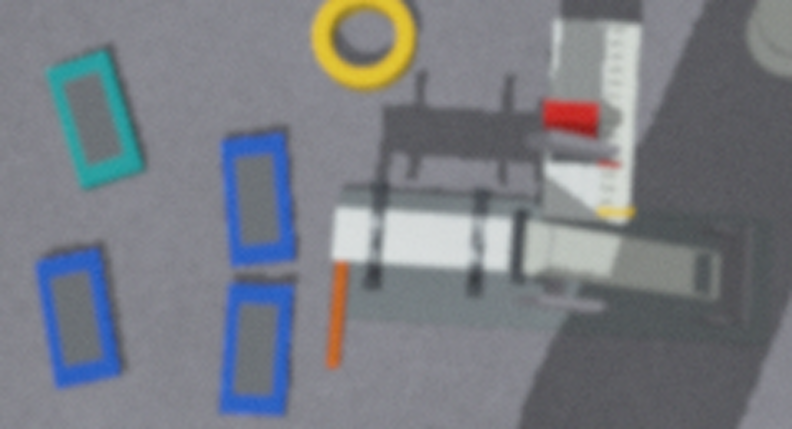

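Three blue covers, at top-image (183,185), (183,230) and (129,221). The turquoise look-alikes are at (134,160), (158,284) and (225,309). The crop confirms the blue ones are the covers meant. The fence pointer is about (289,174) and the yellow mark about (291,189).

jog_arm(increments=[[[0,0,-0.1,0,0,0.046,255],[0,0,-0.14,0,0,0.046,255],[0,0,0,0,0,0.046,255],[0.114,-0.153,0,0,0,0,255],[0.114,-0.153,0,0,0,0,255],[0.114,-0.153,0,0,0,0,255],[0.114,-0.153,0,0,0,0,255],[0.114,-0.153,0,0,0,0,255],[0.114,-0.153,0,0,0,0,255],[0.114,-0.153,0,0,0,0,255],[0.114,-0.153,0,0,0,0,255],[0.114,-0.153,0,0,0,0,255],[0.114,-0.153,0,0,0,0,255],[0.114,-0.153,0,0,0,0,255],[0.114,-0.153,0,0,0,0,255],[0.114,-0.153,0,0,0,0,255],[0.114,-0.153,0,0,0,0,255],[0.114,-0.153,0,0,0,0,255],[0,0,0,0,0,0,255]]])

```text
clock: 3.7
tcp_pos: [0.6728, 0.0336, 0.2647]
orientation: [-0.001, 1.0, -0.014, -0.001]
wrist_force: [0.3, -0.7, -0.3]
finger_gap: 0.0001
grip_force: 0.0
```

Run:
```python
from h import *
px,K,Rm,t=cam('wrist'); save(px,'w1.png'); s=env.get_state(); print(s['tcp_pos'],s['joint_pos'],s['clock'],K,Rm.round(3),t)
for o in ['fence_pointer','mark','fence_tab','flap_seat','ramp_rest']:
    for d in spotter.landmark_of(o,'wrist')[:2]: print(o,np.round(d['uv'],1),round(d['conf'],2),onz(d['uv'],K,Rm,t,.1).round(4))
```

```text
[0.67147254 0.03137013 0.26528132] [-7.26264501e-02  5.20404763e-01  4.98994314e-01  1.55150598e+00
  3.46746383e-05  3.09943043e+00] 3.75 [[291.40408507   0.         282.11343243]
 [  0.         291.40408507 211.5201705 ]
 [  0.           0.           1.        ]] [[-0.029 -0.952 -0.305]
 [-1.     0.027  0.011]
 [-0.002  0.305 -0.952]] [0.75067815 0.03087172 0.43097247]
fence_pointer [282.2 226.6] 0.88 [0.6256 0.0352 0.1   ]
mark [179.5 293.1] 0.62 [0.5363 0.1725 0.1   ]
mark [283.4 248.9] 0.56 [0.596  0.0346 0.1   ]
fence_tab [253.5 233.9] 0.79 [0.6171 0.0705 0.1   ]
flap_seat [178.8 293.7] 0.95 [0.5355 0.1735 0.1   ]
ramp_rest [310.6 266. ] 0.88 [0.5713 0.0007 0.1   ]
```

View pics/w1.png

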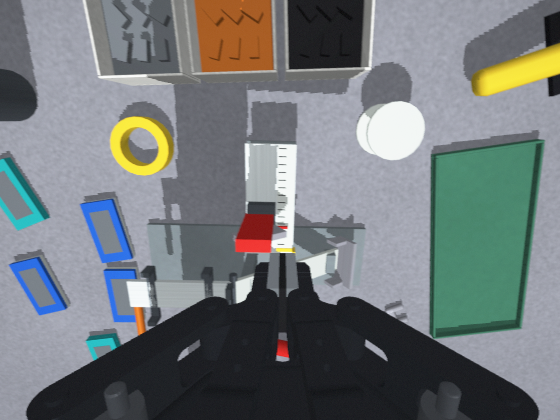

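```bash
cat > /tmp/a.py <<'E'
from h import *
from scipy.optimize import least_squares
px=cv2.cvtColor(cv2.imread('pics/w1.png'),cv2.COLOR_BGR2RGB)
hsv=cv2.cvtColor(px,cv2.COLOR_RGB2HSV)
import glob
def blob(px,lo,hi,box):
    x0,y0,x1,y1=box; h=cv2.cvtColor(px,cv2.COLOR_RGB2HSV)[y0:y1,x0:x1]; m=cv2.inRange(h,lo,hi)
    ys,xs=np.nonzero(m); return (xs.mean()+x0,ys.mean()+y0,xs.min()+x0,xs.max()+x0,ys.min()+y0,ys.max()+y0,len(xs)) if len(xs) else None
Y=((20,110,110),(35,255,255)); RD=((0,130,90),(8,255,255))
print('w mark',blob(px,*Y,(270,240,300,256)),'ptr',blob(px,*RD,(276,220,295,236)))
top=cv2.cvtColor(cv2.imread('pics/top0.png'),cv2.COLOR_BGR2RGB)
print('t mark',blob(top,*Y,(280,180,305,196)),'ptr',blob(top,*RD,(286,168,300,182)))
P={}
for n in ['top','scene']:
    _,K,Rm,t=cam(n);P[n]=(K,Rm,t)
K,Rm,t=P['top']
_,K2,R2,t2=cam('wrist'); P['wrist']=(K2,R2,t2)
wm=blob(px,*Y,(270,240,300,256)); tm=blob(top,*Y,(280,180,305,196))
wp=blob(px,*RD,(276,220,295,236)); tp=blob(top,*RD,(286,168,300,182))
for a,b in((wm,tm),(wp,tp)):
  if a and b: print(tri([(a[:2],K2,R2,t2),(b[:2],K,Rm,t)]))
obs={'scene':dict(ramp_rest=(251.9,243.3),flap_seat=(312.6,193.6),flap_handle=(321.2,175.1)),
'top':dict(ramp_rest=(306.1,209.4),flap_seat=(233.6,201.2),flap_handle=(207.8,222.1),h0=(208.3,204.4),h1=(205.9,235.6)),
'wrist':dict(flap_seat=(178.8,293.7),ramp_rest=(310.6,266.0))}
def pts(p):
    x,y,a,zf=p; c,s=np.cos(a),np.sin(a)
    L=dict(ramp_rest=(0,-.1065,.0434),flap_seat=(0,.064,zf),flap_handle=(-.0555,.122,zf-.006),h0=(-.018,.122,zf-.006),h1=(-.093,.122,zf-.006))
    return {k:np.array([x+c*v[0]-s*v[1],y+s*v[0]+c*v[1],v[2]]) for k,v in L.items()}
def f(p):
    q=pts(p); return np.concatenate([proj(q[k],*P[n])-np.array(uv) for n in obs for k,uv in obs[n].items()])
r=least_squares(f,[.54,.1,0,.122],loss='soft_l1'); print(r.x,r.fun.round(1).reshape(-1,2).tolist())
E
python3 /tmp/a.py
```

```text
w mark (np.float64(285.54545454545456), np.float64(249.5974025974026), np.int64(276), np.int64(294), np.int64(248), np.int64(252), 77) ptr (np.float64(282.8095238095238), np.float64(226.8095238095238), np.int64(278), np.int64(286), np.int64(226), np.int64(228), 21)
t mark (np.float64(292.27272727272725), np.float64(188.8181818181818), np.int64(287), np.int64(296), np.int64(188), np.int64(189), 11) ptr None
[0.57638886 0.0285226  0.06858427]
[ 0.54050736  0.09863618 -0.04432842  0.11768932] [[-4.4, -1.8], [2.4, -0.6], [1.7, 1.6], [1.3, -2.4], [1.3, -2.3], [0.2, -0.2], [1.0, 1.1], [0.8, 2.8], [-0.7, 0.2], [-1.7, 0.3]]
```

jog_arm(increments=[[[0.08,-0.15,0,0,0,0,255],[0,0,0,0,0,-0.0455,255],[0,0,0,0,0,-0.0455,255],[0,0,0,0,0,-0.0455,255],[0,0,0,0,0,-0.0455,255],[0,0,0,0,0,-0.0455,255],[0,0,0,0,0,-0.0455,255],[0,0,0,0,0,-0.0455,255],[0,0,0,0,0,-0.0455,255],[0,0,0,0,0,-0.0455,255],[0,0,0,0,0,-0.0455,255],[0,0,0,0,0,-0.0365,255],[0,0,0.13,0,0,0,255],[0,0,0.13,0,0,0,255],[0,0,0.13,0,0,0,255],[0,0,0.13,0,0,0,255],[0,0,0,0,0,0,255]]])

```text
clock: 5.85
tcp_pos: [0.6878, 0.0613, 0.1323]
orientation: [-0.004, 0.726, 0.687, -0.002]
wrist_force: [-0.6, -1.6, -0.3]
finger_gap: -0.0002
grip_force: 0.0
```

Run:
```python
from h import *
px,K,Rm,t=cam('wrist'); save(px,'w2.png'); s=env.get_state(); print(s['tcp_pos'],s['joint_pos'].round(3),s['clock'],q2R(s['orientation']).round(3).tolist())
```

```text
[0.68951624 0.06136584 0.13545585] [-0.028  0.576  0.275  1.275  0.003  1.597] 5.9 [[0.055, 0.998, -0.005], [0.998, -0.055, 0.003], [0.003, -0.005, -1.0]]
```

View pics/w2.png

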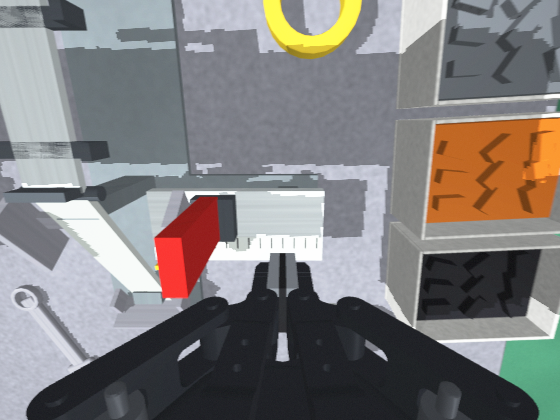

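Run:
```python
from h import *
px,K,Rm,t=cam('wrist'); s=env.get_state()
for uv in [(155,237),(188,235),(165,297),(186,295),(153,266)]: print(uv,onz(uv,K,Rm,t,.159).round(4))
print(proj(s['tcp_pos'],K,Rm,t))
# scale board corners; chute axis
for uv in [(324,190),(323,260)]: print(uv,onz(uv,K,Rm,t,.068).round(4))
for uv in [(178,0),(189,187)]: print(uv,onz(uv,K,Rm,t,.0).round(4))
```

```text
(155, 237) [0.6233 0.0827 0.159 ]
(188, 235) [0.641  0.0829 0.159 ]
(165, 297) [0.6221 0.0459 0.159 ]
(186, 295) [0.6343 0.0466 0.159 ]
(153, 266) [0.619  0.0657 0.159 ]
[284.82249576 250.4433642 ]
(324, 190) [0.7247 0.0814 0.068 ]
(323, 260) [0.7231 0.0178 0.068 ]
(178, 0) [0.6064 0.2445 0.    ]
(189, 187) [0.5907 0.0759 0.    ]
```

jog_arm(increments=[[[0,-0.03,0,0,0,0,255],[0,-0.03,0,0,0,0,255],[0,-0.03,0,0,0,0,255],[0,-0.03,0,0,0,0,255],[0,-0.014,0,0,0,0,255],[0,-0.014,0,0,0,0,255],[0,-0.014,0,0,0,0,255],[0,-0.014,0,0,0,0,255],[0,-0.014,0,0,0,0,255],[0,-0.014,0,0,0,0,255],[0,0,0,0,0,0,255]]])

```text
clock: 7.05
tcp_pos: [0.6403, 0.0647, 0.1374]
orientation: [-0.001, 0.726, 0.688, 0.001]
wrist_force: [-0.5, -0.5, -0.4]
finger_gap: 0.0002
grip_force: 0.0
```

Run:
```python
from h import *
px,K,Rm,t=cam('top'); a=px[140:215,240:330]; 
px2,K2,R2,t2=cam('wrist'); b=px2[180:330,60:330]; s=env.get_state();print(s['tcp_pos'],s['wrist_force'])
a=cv2.resize(a,(540,450),interpolation=cv2.INTER_CUBIC)[:, :430]; b=cv2.resize(b,(370,205))
c=np.zeros((450,800,3),np.uint8); c[:,:430]=a; c[:205,430:]=b; save(c,'c2.png')
```

```text
[0.64078325 0.06469537 0.13743587] [ 0.31224315  0.75529199 -0.48690888]
```

View pics/c2.png

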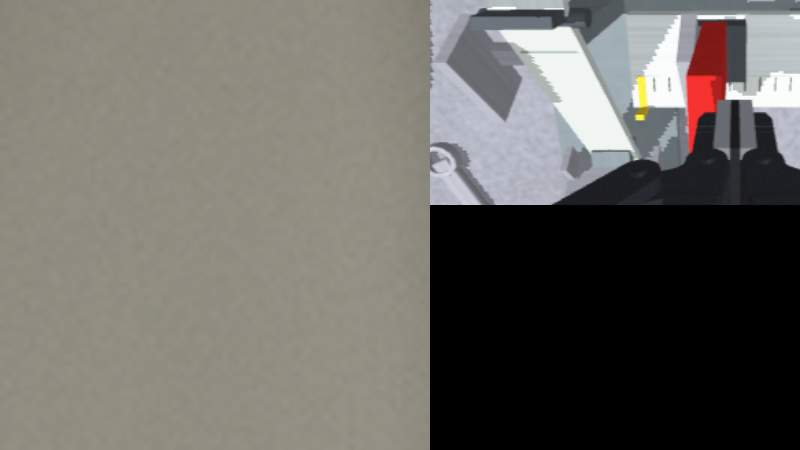

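```bash
cat >> h.py <<'E'
def fence():
    px,K,Rm,t=cam('wrist'); s=env.get_state(); h=cv2.cvtColor(px,cv2.COLOR_RGB2HSV)
    m=cv2.inRange(h,(0,140,200),(8,255,255)) # lit top face
    ys,xs=np.nonzero(m)
    r=int(np.median(ys)); row=xs[ys==r]
    print('tcp',s['tcp_pos'].round(4),'F',s['wrist_force'].round(1),'top row',r,row.min(),row.max(),onz((row.min(),r),K,Rm,t,.159).round(4),onz((row.max(),r),K,Rm,t,.159).round(4))
    y=cv2.inRange(h,(20,110,110),(35,255,255)); y[:200]=0; ys,xs=np.nonzero(y)
    if len(xs): print('mark',xs.mean(),ys.mean(),len(xs),onz((xs.mean(),ys.mean()),K,Rm,t,.0686).round(4))
    return px
E
python3 -c "
from h import *
fence()"
```

```text
tcp [0.6409 0.0647 0.1374] F [ 0.  -0.2  0.6] top row 234 9 25 [0.4959 0.0913 0.159 ] [0.5045 0.0908 0.159 ]
mark 214.04972375690608 252.78453038674033 181 [0.5786 0.0326 0.0686]
```

jog_arm(increments=[[[0,-0.012,0,0,0,0,255],[0,-0.012,0,0,0,0,255],[0,-0.012,0,0,0,0,255],[0,-0.012,0,0,0,0,255],[0,0,0,0,0,0,255]]])

```text
clock: 7.7
tcp_pos: [0.6282, 0.0654, 0.1375]
orientation: [-0.001, 0.726, 0.688, 0.001]
wrist_force: [-0.1, -1.1, 0.4]
finger_gap: 0.0001
grip_force: 0.0
```

```bash
python3 -c "
from h import *
px=fence(); save(px[180:330,150:350],'x.png')"
```

```text
tcp [0.6285 0.0654 0.1375] F [-0.  -0.6  0.8] top row 219 21 38 [0.4924 0.0999 0.159 ] [0.5014 0.0995 0.159 ]
mark 227.97093023255815 252.6918604651163 172 [0.5784 0.0327 0.0686]
```

```bash
sed -i "s/    ys,xs=np.nonzero(m)$/    m[:,:150]=0; ys,xs=np.nonzero(m)/" h.py; python3 -c "
from h import *
px=fence(); save(cv2.resize(px[190:320,190:350],None,fx=3,fy=3),'x.png')"
```

```text
tcp [0.6287 0.0654 0.1375] F [-0.3 -0.1  0.3] top row 243 270 277 [0.6227 0.0792 0.159 ] [0.6265 0.079  0.159 ]
mark 227.61714285714285 252.7942857142857 175 [0.5784 0.0326 0.0686]
```

View pics/x.png

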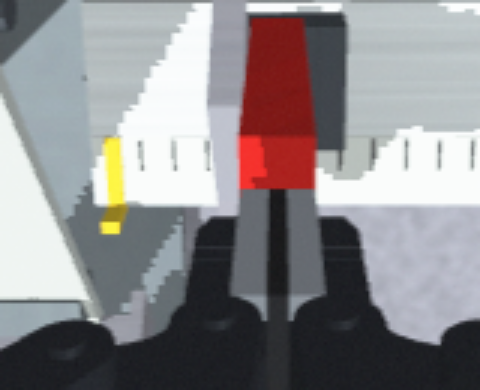

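jog_arm(increments=[[[0,0.06,0,0,0,0,255],[0,0.08,0,0,0,0,255],[0,0.06,0,0,0,0,255],[0,0,0.05,0,0,0,255],[0,0,0.05,0,0,0,255],[0,-0.04,0,0,0,0,255],[0,-0.04,0,0,0,0,255],[0,-0.02,0,0,0,0,255],[0,-0.02,0,0,0,0,255]]])

```text
clock: 8.7
tcp_pos: [0.6482, 0.0644, 0.1117]
orientation: [-0.001, 0.726, 0.688, 0.001]
wrist_force: [6.2, -0.6, -3.1]
finger_gap: -0.0003
grip_force: 3.1
```

jog_arm(increments=[[[0,-0.02,0,0,0,0,255],[0,-0.02,0,0,0,0,255]]])

```text
clock: 8.9
tcp_pos: [0.6406, 0.0648, 0.1123]
orientation: [0.0, 0.726, 0.688, 0.003]
wrist_force: [6.5, 0.8, -4.9]
finger_gap: -0.0003
grip_force: 3.3
```

```bash
python3 -c "
from h import *
px=fence(); save(cv2.resize(px[190:320,190:350],None,fx=3,fy=3),'x2.png')"
```

```text
tcp [0.6397 0.0648 0.1123] F [ 3.6  0.8 -3.9] top row 277 223 252 [0.6134 0.0737 0.159 ] [0.6268 0.0729 0.159 ]
mark 206.38839285714286 266.8482142857143 224 [0.5781 0.0325 0.0686]
```

View pics/x2.png

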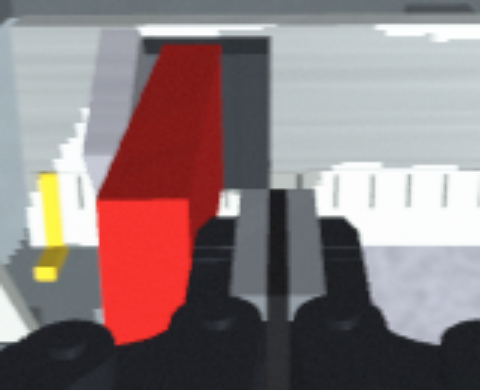

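jog_arm(increments=[[[0,-0.015,0,0,0,0,255],[0,-0.015,0,0,0,0,255],[0,-0.015,0,0,0,0,255],[0,-0.015,0,0,0,0,255],[0,0,0,0,0,0,255],[0,0.06,0,0,0,0,255],[0.06,0.06,-0.15,0,0,0,255],[0,0,-0.15,0,0,0,255],[-0.05,0,-0.1,0,0,0,255],[-0.05,0,0,0,0,0,255],[0,0,0,0,0,0,255]]])

```text
clock: 10.05
tcp_pos: [0.6533, 0.0524, 0.2126]
orientation: [-0.001, 0.726, 0.687, 0.001]
wrist_force: [-0.7, 1.3, -1.0]
finger_gap: -0.0004
grip_force: 0.0
```

Run:
```python
from h import *
px,K,Rm,t=cam('wrist'); s=env.get_state(); print(s['tcp_pos'],t)
u,v=proj([.585,.035,.07],K,Rm,t); u,v=int(u),int(v); print(u,v)
save(cv2.resize(px[max(0,v-60):v+50,max(0,u-60):u+90],None,fx=5,fy=5,interpolation=cv2.INTER_CUBIC),'x3.png')
```

```text
[0.65260087 0.05310987 0.21149911] [0.65740591 0.12923127 0.37926433]
221 212
```

View pics/x3.png

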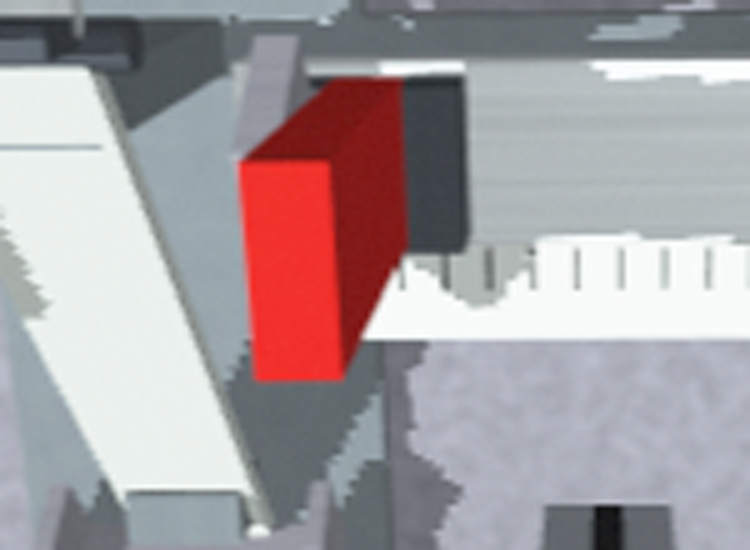

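jog_arm(increments=[[[-0.1,-0.1,0,0,0,0,255],[-0.1,-0.1,0,0,0,0,255],[-0.1,-0.1,0,0,0,0,255],[-0.1,-0.08,0,0,0,0,255],[0,0,0,0,0,0,255],[0,0,0,0,0,0,255]]])

```text
clock: 10.7
tcp_pos: [0.552, -0.0408, 0.211]
orientation: [-0.002, 0.726, 0.687, 0.001]
wrist_force: [0.5, 0.5, 0.6]
finger_gap: 0.0004
grip_force: 0.0
```

```bash
cat > fp.py <<'E'
from h import *
import sys
px,K,Rm,t=cam('wrist'); s=env.get_state(); print(s['tcp_pos'],t)
u,v=proj([.59,.035,.07],K,Rm,t); u,v=int(u),int(v); print(u,v)
h=cv2.cvtColor(px,cv2.COLOR_RGB2HSV)
a=max(0,v-50);b=max(0,u-70)
save(cv2.resize(px[a:v+50,b:u+70],None,fx=5,fy=5,interpolation=cv2.INTER_CUBIC),sys.argv[1])
for n,lo,hi in(('mark',(20,110,110),(35,255,255)),('red',(0,130,60),(8,255,255))):
    m=cv2.inRange(h,lo,hi); k,l,st,ce=cv2.connectedComponentsWithStats(m)
    for i in range(1,k):
        if st[i][4]>8 and abs(ce[i][0]-u)<120 and abs(ce[i][1]-v)<80: print(n,st[i].tolist(),ce[i].round(1),onz(ce[i],K,Rm,t,.0686).round(4))
E
python3 fp.py x4.png
```

```text
[ 0.55271136 -0.04045384  0.21112731] [0.55658918 0.03575254 0.37768142]
315 119
mark [300, 109, 7, 27, 127] [302.8 122.2] [0.5768 0.0328 0.0686]
red [329, 39, 34, 65, 1648] [346.2  70.9] [0.6202 0.0779 0.0686]
red [312, 106, 3, 18, 51] [313.1 114.9] [0.5874 0.0392 0.0686]
```

View pics/x4.png

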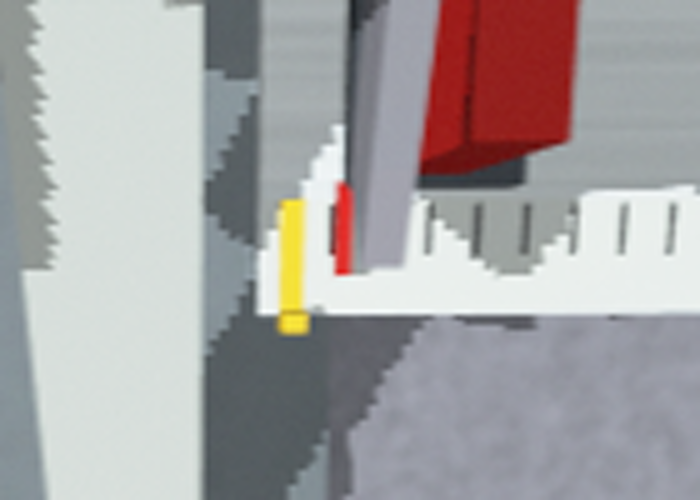

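jog_arm(increments=[[[0.111,0.1,0,0,0,0,255],[0.111,0.1,0,0,0,0,255],[0.111,0.1,0,0,0,0,255],[0.111,0.105,0,0,0,0,255],[0,0,0.1,0,0,0,255],[0,0,0.15,0,0,0,255],[0,0,0.15,0,0,0,255],[0,-0.06,0,0,0,0,255],[0,-0.04,0,0,0,0,255],[0,-0.02,0,0,0,0,255],[0,-0.02,0,0,0,0,255],[0,-0.016,0,0,0,0,255]]])

```text
clock: 11.95
tcp_pos: [0.6231, 0.0675, 0.1125]
orientation: [0.0, 0.726, 0.688, 0.003]
wrist_force: [7.1, 0.4, -4.0]
finger_gap: -0.0001
grip_force: 3.2
```

jog_arm(increments=[[[0,-0.014,0,0,0,0,255],[0,-0.012,0,0,0,0,255],[0,0,0,0,0,0,255]]])

```text
clock: 12.25
tcp_pos: [0.6168, 0.0677, 0.1129]
orientation: [0.0, 0.726, 0.688, 0.003]
wrist_force: [5.5, 1.3, -3.0]
finger_gap: -0.0
grip_force: 2.2
```

jog_arm(increments=[[[0,0.1,0,0,0,0,255],[0,0.1,-0.1,0,0,0,255],[0,0,-0.2,0,0,0,255],[0,0,-0.1,0,0,0,255],[-0.111,-0.14,0,0,0,0,255],[-0.111,-0.14,0,0,0,0,255],[-0.111,-0.12,0,0,0,0,255],[-0.111,-0.06,0,0,0,0,255],[0,0,0,0,0,0,255],[0,0,0,0,0,0,255]]])

```text
clock: 13.25
tcp_pos: [0.5441, -0.0409, 0.2127]
orientation: [-0.0, 0.726, 0.687, 0.002]
wrist_force: [-0.5, 0.1, -0.2]
finger_gap: 0.0
grip_force: 0.0
```

```bash
python3 fp.py x5.png
```

```text
[ 0.54443973 -0.04033701  0.21254291] [0.5481227  0.03585908 0.37939887]
323 118
mark [307, 108, 7, 27, 102] [309.5 123.2] [0.5763 0.0313 0.0686]
red [327, 39, 34, 64, 1621] [344.4  70.5] [0.6115 0.0783 0.0686]
red [311, 105, 3, 18, 53] [312.  113.7] [0.5791 0.0404 0.0686]
```

jog_arm(increments=[[[0.171,-0.0435,0,0,0,0,65],[0.171,-0.0435,0,0,0,0,65],[0.171,-0.0435,0,0,0,0,65],[0.171,-0.0435,0,0,0,0,65],[0.171,-0.0435,0,0,0,0,65],[0.171,-0.0435,0,0,0,0,65],[0.171,-0.0435,0,0,0,0,65],[0.171,-0.0435,0,0,0,0,65],[0,0,0,0,0,-0.0465,65],[0,0,0,0,0,-0.0465,65],[0,0,0,0,0,-0.0465,65],[0,0,0,0,0,-0.0465,65],[0,0,0,0,0,-0.0465,65],[0,0,0,0,0,-0.0465,65],[0,0,0,0,0,-0.0465,65],[0,0,0,0,0,-0.0465,65],[0,0,0,0,0,-0.0465,65],[0,0,0,0,0,-0.0465,65],[0,0,0,0,0,-0.0465,65],[0,0,0,0,0,0,65]]])

```text
clock: 15.3
tcp_pos: [0.4753, 0.3072, 0.2128]
orientation: [-0.0, 0.008, 1.0, 0.002]
wrist_force: [-0.3, 0.2, 0.1]
finger_gap: 0.0639
grip_force: 0.0
```

```bash
cat >> h.py <<'E'
def st():
    s=env.get_state(); M=q2R(s['orientation']); psi=np.degrees(np.arctan2(M[1,0],M[0,0]))
    print('tcp',s['tcp_pos'].round(4),'psi',psi.round(2),'z',M[:,2].round(3),'gap',round(s['finger_gap'],4),'F',s['wrist_force'].round(1),'clk',s['clock'],'j',s['joint_pos'].round(2)); return s,M
def plan(p,psi=None):
    s,M=st(); d=np.array(p)-s['tcp_pos']; print('shift units',(M.T@d/.25).round(3))
    if psi is not None:
        c=np.arctan2(M[1,0],M[0,0]); e=(np.radians(psi)-c+np.pi)%(2*np.pi)-np.pi; print('turn z units',(-e/np.pi).round(4))
def blues(n='wrist',z=.012,lo=(105,120,60),hi=(125,255,255)):
    px,K,Rm,t=cam(n); h=cv2.cvtColor(px,cv2.COLOR_RGB2HSV); m=cv2.inRange(h,lo,hi); m=cv2.morphologyEx(m,cv2.MORPH_CLOSE,np.ones((3,3),np.uint8)); out=[]
    for c in cv2.findContours(m,cv2.RETR_EXTERNAL,cv2.CHAIN_APPROX_NONE)[0]:
        if cv2.contourArea(c)<200: continue
        w=np.array([onz(p[0],K,Rm,t,z)[:2] for p in c],np.float32); (x,y),(a,b),g=cv2.minAreaRect(w)
        if a<b: g-=90; a,b=b,a
        print(n,'blue px',c[:,0].mean(0).round(),'c',round(x,4),round(y,4),'size',round(a,3),round(b,3),'long deg',round((g+90)%180-90,1)); out.append((x,y,g))
    return px
E
python3 -c "
from h import *
save(blues(),'w6.png'); blues('top'); plan((.476,.306,0),179)"
```

```text
wrist blue px [438. 410.] c 0.8708 0.5593 size 0.073 0.033 long deg 32.5
wrist blue px [528. 363.] c 0.776 0.7022 size 0.198 0.039 long deg 47.0
wrist blue px [284. 261.] c 0.59 0.3093 size 0.102 0.05 long deg 7.0
wrist blue px [386. 195.] c 0.4966 0.4433 size 0.101 0.051 long deg 12.6
wrist blue px [281. 180.] c 0.4748 0.3059 size 0.1 0.05 long deg -1.8
top blue px [183. 231.] c 0.476 0.3059 size 0.1 0.049 long deg -2.0
top blue px [183. 185.] c 0.592 0.3097 size 0.101 0.05 long deg 7.0
top blue px [60. 92.] c 0.8376 0.6416 size 0.218 0.17 long deg 0.1
tcp [0.4752 0.3068 0.2128] psi 178.86 z [-0.     0.003 -1.   ] gap 0.0637 F [ 0.2  0.4 -0. ] clk 15.4 j [0.43 0.29 0.03 1.31 0.   0.45]
shift units [-0.003 -0.006  0.851]
turn z units -0.0008
```

jog_arm(increments=[[[0,-0.003,0.18,0,0,0.004,65],[0,0,0.18,0,0,0,65],[0,0,0.18,0,0,0,65],[0,0,0.16,0,0,0,65],[0,0,0.1,0,0,0,65],[0,0,0.035,0,0,0,65],[0,0,0.01,0,0,0,65],[0,0,0,0,0,0,65]]])

```text
clock: 16.2
tcp_pos: [0.4761, 0.3062, 0.0028]
orientation: [0.001, 0.015, 1.0, 0.002]
wrist_force: [-0.2, -0.0, 0.8]
finger_gap: 0.0634
grip_force: 0.0
```

jog_arm(increments=[[[0,0,0,0,0,0,140],[0,0,0,0,0,0,140],[0,0,0,0,0,0,140],[0,0,0,0,0,0,140]]], force=50)

```text
clock: 16.6
tcp_pos: [0.4756, 0.3058, 0.0025]
orientation: [0.001, 0.015, 1.0, 0.002]
wrist_force: [-0.6, -0.9, 0.9]
finger_gap: 0.0387
grip_force: 0.0
```

jog_arm(increments=[[[0,0,0,0,0,0,65],[0,0,0,0,0,0,65],[0,0,0,0,0,0,65],[0,0,0.02,0,0,0,65],[0,0,0.02,0,0,0,65],[0,0,0,0,0,0,65],[0,0,0,0,0,0,140],[0,0,0,0,0,0,140],[0,0,0,0,0,0,140],[0,0,0,0,0,0,140]]])

```text
clock: 17.6
tcp_pos: [0.4753, 0.3057, -0.008]
orientation: [0.0, 0.015, 1.0, 0.002]
wrist_force: [-0.1, -0.2, -0.2]
finger_gap: 0.0386
grip_force: 0.0
```

jog_arm(increments=[[[0,0,0,0,0,0,65],[0,0,0,0,0,0,65],[0,0,0,0,0,0,65],[0,0,0.016,0,0,0,65],[0,0,0.016,0,0,0,65],[0,0,0,0,0,0,65],[0,0,0,0,0,0,140],[0,0,0,0,0,0,140],[0,0,0,0,0,0,140],[0,0,0,0,0,0,140]]])

```text
clock: 18.6
tcp_pos: [0.4751, 0.3056, -0.0158]
orientation: [0.0, 0.015, 1.0, 0.001]
wrist_force: [-2.5, -1.3, 5.9]
finger_gap: 0.0465
grip_force: 50.9
```

```bash
python3 -c "
from h import *
save(blues(),'w7.png'); st()"
```

```text
wrist blue px [514. 289.] c 0.4969 0.4359 size 0.103 0.043 long deg 14.4
wrist blue px [282. 259.] c 0.4741 0.3055 size 0.1 0.05 long deg -1.9
tcp [ 0.4751  0.3056 -0.0158] psi 178.27 z [ 0.     0.003 -1.   ] gap 0.0464 F [-2.  -0.7  4.6] clk 18.65 j [ 0.43  0.46 -0.33  0.79  0.    0.46]
```

jog_arm(increments=[[[0,0,-0.04,0,0,0,160],[0,0,-0.1,0,0,0,160],[0,0,-0.18,0,0,0,160],[0,0,-0.18,0,0,0,160],[0,0,-0.18,0,0,0,160],[0,0,-0.18,0,0,0,160],[0,0,0,0,0,0,160]]])

```text
clock: 19.35
tcp_pos: [0.4789, 0.3067, 0.2065]
orientation: [0.006, 0.015, 1.0, 0.004]
wrist_force: [1.0, 0.7, -1.2]
finger_gap: 0.0466
grip_force: 51.6
```

Run:
```python
from h import *
px,K,Rm,t=cam('wrist'); save(px,'w8.png'); s,M=st()
for o in ['flap_seat','flap_handle','ramp_rest','fence_pointer']:
    for d in spotter.landmark_of(o,'wrist')[:2]: print(o,np.round(d['uv'],1),round(d['conf'],2),onz(d['uv'],K,Rm,t,.12).round(4))
h=cv2.cvtColor(px,cv2.COLOR_RGB2HSV); m=cv2.inRange(h,(6,150,120),(14,255,255)); k,l,S,C=cv2.connectedComponentsWithStats(m)
for i in range(1,k):
    if S[i][4]>60: 
        r=cv2.minAreaRect(np.argwhere(l==i)[:,::-1].astype(np.float32)); b=cv2.boxPoints(r); print('orange',S[i].tolist(),[onz(p,K,Rm,t,.119).round(4).tolist()[:2] for p in b])
```

```text
tcp [0.4776 0.3062 0.2031] psi 178.27 z [ 0.008  0.007 -1.   ] gap 0.046 F [ 0.   0.4 -2.1] clk 19.4 j [0.43 0.29 0.   1.27 0.   0.46]
flap_seat [135.9 276.7] 0.87 [0.5451 0.1623 0.12  ]
flap_handle [195.7 214. ] 0.61 [0.4825 0.2286 0.12  ]
ramp_rest [ 24.8 245.5] 0.72 [0.5082 0.0649 0.12  ]
fence_pointer [ 60.6 275.9] 0.97 [0.5416 0.0895 0.12  ]
orange [187, 187, 16, 75, 720] [[0.4575, 0.2234], [0.4571, 0.2323], [0.5305, 0.2293], [0.5311, 0.2196]]
```

View pics/w8.png

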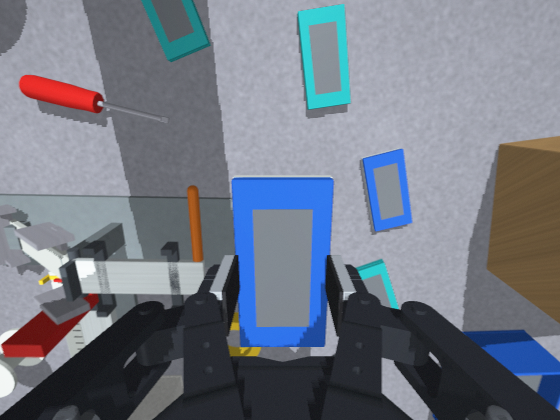

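Run:
```python
from h import *
px,K,Rm,t=cam('wrist')
for uv in [(200,263),(200,297),(140,262),(140,295)]: print(uv,onz(uv,K,Rm,t,.123).round(4))
plan((.5455,.163,.2),87)
```

```text
(200, 263) [0.52   0.2279 0.123 ]
(200, 297) [0.5558 0.2238 0.123 ]
(140, 262) [0.5172 0.1732 0.123 ]
(140, 295) [0.5518 0.1671 0.123 ]
tcp [0.4741 0.3045 0.1969] psi 178.27 z [-0.003  0.002 -1.   ] gap 0.0461 F [-0.3 -0.4 -0.9] clk 19.65 j [ 0.43  0.3  -0.    1.27  0.    0.46]
shift units [-0.303 -0.557 -0.014]
turn z units 0.507
```

Run:
```python
from h import *
px,K,Rm,t=cam('top')
for uv in [(206.8,187.7),(205.3,204.4),(259.5,190.2),(259.5,206.8)]: print(uv,onz(uv,K,Rm,t,.123).round(4))
px,K,Rm,t=cam('wrist'); save(px,'w9.png'); s,M=st()
h=cv2.cvtColor(px,cv2.COLOR_RGB2HSV); m=cv2.inRange(h,(6,150,120),(14,255,255)); k,l,S,C=cv2.connectedComponentsWithStats(m)
for i in range(1,k):
    if S[i][4]>60: 
        r=cv2.minAreaRect(np.argwhere(l==i)[:,::-1].astype(np.float32)); b=cv2.boxPoints(r); print('orange',S[i].tolist(),[onz(p,K,Rm,t,.119).round(4).tolist()[:2] for p in b])
# flap brightness profile along columns
g=px.mean(2)
for c in (130,145,155,190): print(c,g[255:305,c].astype(int).tolist())
for o in ['flap_seat']:
    for d in spotter.landmark_of(o,'wrist')[:1]: print(o,np.round(d['uv'],1),onz(d['uv'],K,Rm,t,.123).round(4))
```

```text
(206.8, 187.7) [0.5673 0.2263 0.123 ]
(205.3, 204.4) [0.5291 0.2284 0.123 ]
(259.5, 190.2) [0.5633 0.1067 0.123 ]
(259.5, 206.8) [0.5254 0.106  0.123 ]
tcp [0.4743 0.3046 0.1972] psi 178.27 z [-0.003  0.002 -1.   ] gap 0.0463 F [-0.8 -0.5 -0.6] clk 19.75 j [ 0.43  0.3  -0.    1.27  0.    0.46]
orange [188, 196, 16, 77, 771] [[0.4576, 0.2231], [0.4572, 0.2322], [0.531, 0.2291], [0.5316, 0.2192]]
130 [164, 166, 166, 166, 167, 165, 166, 164, 165, 166, 166, 166, 166, 166, 126, 108, 109, 148, 192, 197, 198, 195, 197, 198, 197, 198, 200, 199, 197, 192, 197, 201, 200, 198, 197, 196, 195, 200, 200, 194, 195, 199, 197, 199, 195, 197, 196, 195, 196, 202]
145 [105, 104, 107, 105, 106, 105, 106, 105, 106, 105, 107, 106, 107, 146, 128, 108, 110, 129, 191, 196, 199, 197, 197, 196, 197, 197, 196, 198, 197, 195, 196, 201, 199, 196, 196, 195, 195, 197, 199, 193, 193, 197, 195, 199, 194, 194, 180, 38, 25, 25]
155 [104, 104, 105, 106, 105, 106, 105, 105, 106, 107, 106, 106, 105, 105, 107, 109, 112, 110, 190, 196, 200, 195, 196, 195, 195, 195, 195, 198, 197, 193, 192, 200, 199, 195, 194, 194, 194, 195, 197, 193, 189, 195, 194, 196, 193, 191, 55, 26, 26, 27]
190 [101, 99, 98, 100, 98, 102, 102, 103, 103, 102, 101, 101, 101, 99, 102, 111, 112, 114, 150, 191, 195, 195, 194, 191, 187, 188, 188, 189, 192, 190, 188, 192, 194, 189, 189, 189, 191, 191, 190, 191, 137, 47, 27, 29, 28, 27, 25, 28, 24, 25]
flap_seat [133.1 288.7] [0.5447 0.1619 0.123 ]
```

jog_arm(increments=[[[-0.1,-0.15,-0.02,0,0,0,160],[-0.1,-0.15,0,0,0,0,160],[-0.1,-0.15,0,0,0,0,160],[-0.003,-0.11,0,0,0,0.0467,160],[0,0,0,0,0,0.046,160],[0,0,0,0,0,0.046,160],[0,0,0,0,0,0.046,160],[0,0,0,0,0,0.046,160],[0,0,0,0,0,0.046,160],[0,0,0,0,0,0.046,160],[0,0,0,0,0,0.046,160],[0,0,0,0,0,0.046,160],[0,0,0,0,0,0.046,160],[0,0,0,0,0,0.046,160],[0,0,0,0,0,0,160],[0,0,0,0,0,0,160]]])

```text
clock: 21.4
tcp_pos: [0.5465, 0.1627, 0.2029]
orientation: [-0.001, 0.724, 0.69, 0.001]
wrist_force: [-0.3, -0.1, -1.4]
finger_gap: 0.0463
grip_force: 51.3
```

```bash
python3 -c "
from h import *
save(blues('wrist',.22),'w10.png');plan((.5455,.163,.12),87)"
```

```text
wrist blue px [282. 259.] c 0.5462 0.1577 size 0.108 0.054 long deg 87.1
wrist blue px [317.  50.] c 0.5675 0.2687 size 0.042 0.021 long deg 7.1
tcp [0.5465 0.1627 0.203 ] psi 87.23 z [-0.001  0.003 -1.   ] gap 0.0466 F [ 0.1  0.3 -0.5] clk 21.45 j [0.15 0.3  0.02 1.29 0.   1.77]
shift units [-0.    -0.004  0.332]
turn z units 0.0013
```

jog_arm(increments=[[[0,-0.003,0.12,0,0,0,160],[0,0,0.12,0,0,0,160],[0,0,0.08,0,0,0,160],[0,0,0.02,0,0,0,160],[0,0,0.012,0,0,0,160],[0,0,0,0,0,0,160]]])

```text
clock: 22.05
tcp_pos: [0.5465, 0.1632, 0.1161]
orientation: [-0.001, 0.725, 0.689, 0.001]
wrist_force: [-0.1, 0.0, -1.5]
finger_gap: 0.0465
grip_force: 51.5
```

jog_arm(increments=[[[0,0,0.012,0,0,0,160],[0,0,0.012,0,0,0,160],[0,0,0,0,0,0,160]]])

```text
clock: 22.35
tcp_pos: [0.546, 0.1631, 0.1095]
orientation: [-0.001, 0.725, 0.689, 0.001]
wrist_force: [-0.1, 0.5, -0.5]
finger_gap: 0.0462
grip_force: 51.5
```

jog_arm(increments=[[[0,0,0.01,0,0,0,160],[0,0,0.01,0,0,0,160],[0,0,0,0,0,0,160]]])

```text
clock: 22.65
tcp_pos: [0.546, 0.1631, 0.1043]
orientation: [-0.001, 0.725, 0.689, 0.001]
wrist_force: [1.1, -0.1, -0.5]
finger_gap: 0.0463
grip_force: 51.9
```

jog_arm(increments=[[[0,0,0.01,0,0,0,160],[0,0,0,0,0,0,160]]])

```text
clock: 22.85
tcp_pos: [0.5461, 0.1632, 0.1041]
orientation: [-0.0, 0.725, 0.689, 0.002]
wrist_force: [-5.0, -0.4, 13.0]
finger_gap: 0.0463
grip_force: 55.9
```

jog_arm(increments=[[[0,0,-0.008,0,0,0,40],[0,0,0,0,0,0,40],[0,0,0,0,0,0,40],[0,0,-0.1,0,0,0,40],[0,0,-0.16,0,0,0,40],[0,0,-0.16,0,0,0,40],[0,0,0,0,0,0,40]]])

```text
clock: 23.55
tcp_pos: [0.5491, 0.1633, 0.2146]
orientation: [0.002, 0.725, 0.689, 0.005]
wrist_force: [0.6, -0.2, -0.0]
finger_gap: 0.0721
grip_force: 0.0
```

```bash
python3 -c "
from h import *
px=blues('wrist',.132);save(px,'w11.png'); plan((.4945,.226,.21),177)"
```

```text
wrist blue px [278. 206.] c 0.5461 0.1637 size 0.099 0.05 long deg 86.9
wrist blue px [311.  54.] c 0.5782 0.2867 size 0.067 0.034 long deg 7.1
tcp [0.548  0.1631 0.2118] psi 87.06 z [ 0.006  0.004 -1.   ] gap 0.0722 F [-0.3 -0.3 -0.2] clk 23.6 j [0.15 0.3  0.04 1.3  0.   1.77]
shift units [ 0.24  -0.227  0.007]
turn z units -0.4997
```

jog_arm(increments=[[[0.12,-0.143,0,0,0,0,135],[0.12,-0.142,0,0,0,0,135],[0,0,0,0,0,-0.0455,135],[0,0,0,0,0,-0.0455,135],[0,0,0,0,0,-0.0455,135],[0,0,0,0,0,-0.0455,135],[0,0,0,0,0,-0.0455,135],[0,0,0,0,0,-0.0455,135],[0,0,0,0,0,-0.0455,135],[0,0,0,0,0,-0.0455,135],[0,0,0,0,0,-0.0455,135],[0,0,0,0,0,-0.0455,135],[0,0,0,0,0,-0.045,135],[0,0,0,0,0,0,135],[0,0,0,0,0,0,135]]])

```text
clock: 25.1
tcp_pos: [0.4773, 0.2262, 0.208]
orientation: [-0.001, 0.027, 1.0, 0.001]
wrist_force: [0.3, -1.0, 0.5]
finger_gap: 0.04
grip_force: 0.0
```

```bash
cat > hd.py <<'E'
from h import *
px,K,Rm,t=cam('wrist'); save(px,'wh.png')
h=cv2.cvtColor(px,cv2.COLOR_RGB2HSV); m=cv2.inRange(h,(6,150,100),(14,255,255)); k,l,S,C=cv2.connectedComponentsWithStats(m)
for i in range(1,k):
    if S[i][4]>60: 
        r=cv2.minAreaRect(np.argwhere(l==i)[:,::-1].astype(np.float32)); b=cv2.boxPoints(r); print('orange',S[i].tolist(),[onz(p,K,Rm,t,.117).round(4).tolist()[:2] for p in b])
plan((.48,.2268,.08),177)
E
python3 hd.py
```

```text
orange [276, 186, 10, 76, 676] [[0.457, 0.222], [0.4574, 0.2301], [0.5323, 0.2262], [0.5318, 0.2174]]
tcp [0.4774 0.2262 0.2082] psi 176.89 z [-0.001  0.003 -1.   ] gap 0.04 F [-0.2  0.4  0.4] clk 25.15 j [ 0.29  0.22 -0.07  1.28  0.    0.34]
shift units [-0.011  0.002  0.513]
turn z units -0.0006
```

jog_arm(increments=[[[0,0,0.15,0,0,0,135],[0,0,0.15,0,0,0,135],[0,0,0.15,0,0,0,135],[0,0,0.063,0,0,0,135],[0,0,0,0,0,0,135],[0,0,0,0,0,0,240],[0,0,0,0,0,0,240],[0,0,0,0,0,0,240],[0,0,0,0,0,0,240]]], force=30)

```text
clock: 26.05
tcp_pos: [0.479, 0.2255, 0.0824]
orientation: [0.001, 0.026, 1.0, 0.0]
wrist_force: [-0.4, -4.6, -0.1]
finger_gap: 0.0086
grip_force: 29.6
```

```bash
python3 -c "
import numpy as np
a=-.049+np.r_[0:1.601:.1,1.67:1.951:.07]; y=.488*np.cos(a); z=.488*np.sin(a)
for i in range(len(a)-1): print(round(a[i+1]+.049,2),round(y[i+1]-y[i],3),round(-(z[i+1]-z[i]),3))"
```

```text
0.1 -0.0 -0.049
0.2 -0.005 -0.049
0.3 -0.01 -0.048
0.4 -0.014 -0.047
0.5 -0.019 -0.045
0.6 -0.023 -0.043
0.7 -0.028 -0.04
0.8 -0.031 -0.037
0.9 -0.035 -0.034
1.0 -0.038 -0.03
1.1 -0.041 -0.026
1.2 -0.043 -0.022
1.3 -0.045 -0.018
1.4 -0.047 -0.013
1.5 -0.048 -0.008
1.6 -0.049 -0.003
1.67 -0.034 0.001
1.74 -0.034 0.003
1.81 -0.034 0.005
1.88 -0.033 0.008
1.95 -0.033 0.01
```

jog_arm(increments=[[[0,0,-0.049,0,0,0,240],[0,-0.005,-0.049,0,0,0,240],[0,-0.01,-0.048,0,0,0,240],[0,-0.014,-0.047,0,0,0,240],[0,-0.019,-0.045,0,0,0,240],[0,-0.023,-0.043,0,0,0,240],[0,-0.028,-0.04,0,0,0,240],[0,-0.031,-0.037,0,0,0,240],[0,-0.035,-0.034,0,0,0,240],[0,-0.038,-0.03,0,0,0,240],[0,0,0,0,0,0,240]]])

```text
clock: 27.15
tcp_pos: [0.4765, 0.1777, 0.1899]
orientation: [0.002, 0.025, 1.0, 0.005]
wrist_force: [-0.1, 7.6, 7.0]
finger_gap: 0.0082
grip_force: 30.0
```

jog_arm(increments=[[[0,-0.041,-0.026,0,0,0,240],[0,-0.043,-0.022,0,0,0,240],[0,-0.045,-0.018,0,0,0,240],[0,-0.047,-0.013,0,0,0,240],[0,-0.048,-0.008,0,0,0,240],[0,-0.049,-0.003,0,0,0,240],[0,0,0,0,0,0,240]]])

```text
clock: 27.85
tcp_pos: [0.473, 0.1072, 0.212]
orientation: [0.003, 0.026, 1.0, 0.002]
wrist_force: [0.1, 1.0, 12.2]
finger_gap: 0.0086
grip_force: 32.4
```

jog_arm(increments=[[[0,-0.034,0.001,0,0,0,240],[0,-0.034,0.003,0,0,0,240],[0,-0.034,0.005,0,0,0,240],[0,-0.033,0.008,0,0,0,240],[0,0,0,0,0,0,240],[0,0,0,0,0,0,240],[0,0,0,0,0,0,240]]])

```text
clock: 28.55
tcp_pos: [0.4712, 0.0735, 0.2069]
orientation: [0.002, 0.026, 1.0, 0.002]
wrist_force: [1.5, -1.0, 8.8]
finger_gap: 0.0083
grip_force: 33.0
```

```bash
python3 -c "
from h import *
px,K,Rm,t=cam('scene');save(px,'s2.png'); st()
for o in ['cover_1']:
  for d in spotter.landmark_of(o,'scene'): print(np.round(d['uv']),d['conf'])
print(proj([.536,-.008,.05],K,Rm,t))
u,v=proj([.54,.05,.1],K,Rm,t).astype(int)
save(cv2.resize(px[v-75:v+65,u-90:u+90],None,fx=4,fy=4,interpolation=cv2.INTER_CUBIC),'s2c.png')"
```

```text
tcp [0.4712 0.0736 0.207 ] psi 177.05 z [ 0.005  0.003 -1.   ] gap 0.0083 F [ 1.2 -2.1  8.7] clk 28.6 j [-0.02  0.12 -0.2   1.25  0.    0.04]
[253. 232.] 0.96
[430. 220.] 0.82
[267. 181.] 0.71
[390. 191.] 0.6
[330. 170.] 0.58
[371. 220.] 0.56
[247.41785378 239.31084045]
```

View pics/s2c.png

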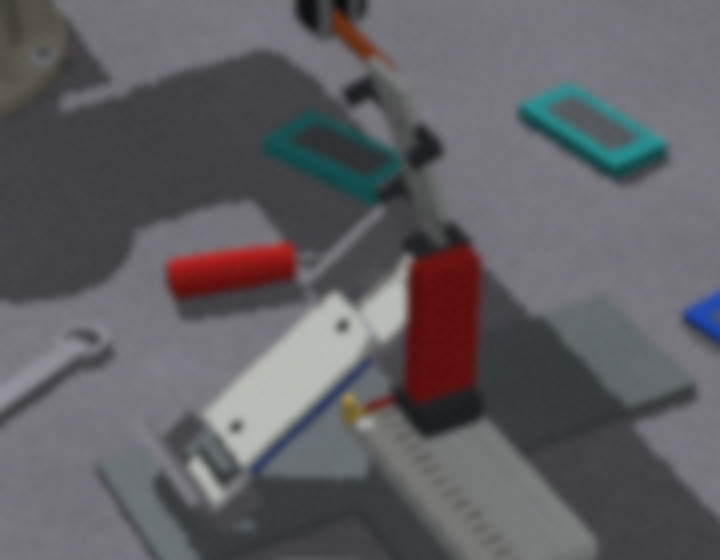

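jog_arm(increments=[[[0,0.067,-0.013,0,0,0,240],[0,0.068,-0.004,0,0,0,240],[0,0.049,0.003,0,0,0,240],[0,0.048,0.008,0,0,0,240],[0,0.047,0.013,0,0,0,240],[0,0.045,0.018,0,0,0,240],[0,0.043,0.022,0,0,0,240],[0,0.041,0.026,0,0,0,240],[0,0.038,0.03,0,0,0,240],[0,0.035,0.034,0,0,0,240],[0,0.031,0.037,0,0,0,240],[0,0.028,0.04,0,0,0,240],[0,0.023,0.043,0,0,0,240],[0,0.019,0.045,0,0,0,240],[0,0.014,0.047,0,0,0,240],[0,0.01,0.048,0,0,0,240],[0,0.005,0.049,0,0,0,240],[0,0,0.045,0,0,0,240],[0,0,0,0,0,0,240]]])

```text
clock: 30.55
tcp_pos: [0.4781, 0.2256, 0.0818]
orientation: [0.0, 0.026, 1.0, 0.0]
wrist_force: [4.1, -7.0, 3.2]
finger_gap: 0.0082
grip_force: 33.2
```

jog_arm(increments=[[[0,0,0,0,0,0,135],[0,0,0,0,0,0,120],[0,0,-0.1,0,0,0,65],[0,0,-0.15,0,0,0,65],[0,0,-0.15,0,0,0,65],[0,0,-0.12,0,0,0,65],[-0.0404,-0.1614,0,0,0,0,65],[-0.0404,-0.1614,0,0,0,0,65],[-0.0404,-0.1614,0,0,0,0,65],[-0.0404,-0.1614,0,0,0,0,65],[-0.0404,-0.1614,0,0,0,0,65],[-0.0404,-0.1614,0,0,0,0,65],[-0.0404,-0.1614,0,0,0,0,65]]])

```text
clock: 31.85
tcp_pos: [0.5332, -0.06, 0.2102]
orientation: [-0.001, 0.025, 1.0, 0.002]
wrist_force: [0.0, 0.1, 0.4]
finger_gap: 0.0635
grip_force: 0.0
```

jog_arm(increments=[[[0,0,0,0,0,0.0455,65],[0,0,0,0,0,0.0455,65],[0,0,0,0,0,0.0455,65],[0,0,0,0,0,0.0455,65],[0,0,0,0,0,0.0455,65],[0,0,0,0,0,0.0455,65],[0,0,0,0,0,0.0455,65],[0,0,0,0,0,0.0455,65],[0,0,0,0,0,0.0455,65],[0,0,0,0,0,0.0455,65],[0,0,0,0,0,0.045,65],[0,0,0,0,0.0389,0,65],[0,0,0,0,0.0389,0,65],[0,0,0,0,0.0389,0,65],[0,0,0,0,0.0389,0,65],[0,0,0,0,0.0389,0,65],[0,0,0,0,0,0,65]]])

```text
clock: 33.55
tcp_pos: [0.5328, -0.0608, 0.2076]
orientation: [-0.212, 0.693, 0.654, 0.219]
wrist_force: [0.3, -0.9, 0.7]
finger_gap: 0.0633
grip_force: 0.0
```

```bash
cat > rg.py <<'E'
from h import *
px,K,Rm,t=cam('wrist'); save(px,'w12.png'); s,M=st()
O=np.array([.542,.099,0]); a=-.055; C=np.array([[np.cos(a),-np.sin(a),0],[np.sin(a),np.cos(a),0],[0,0,1]])
n=C@[0,-np.sin(np.radians(35)),np.cos(np.radians(35))]; p0=O+C@[0,-.1065,.0434]+.012*n; ex=C[:,0]; ey=np.cross(n,ex)
def pl(uv):
    d=ray(uv,K,Rm); q=t+d*((p0-t)@n)/(d@n); return np.array([(q-p0)@ex,(q-p0)@ey])
u,v=proj(p0,K,Rm,t); print('pred',u,v)
print('tool axes in chute', (C.T@M).round(3).tolist())
g=cv2.cvtColor(px,cv2.COLOR_RGB2GRAY); m=((px.min(2)>150)&(px.max(2).astype(int)-px.min(2)<25)).astype(np.uint8)
for d in spotter.cut_out('cover_1','wrist')[:3]:
    r=d['region']; pts=np.argwhere(r)[:,::-1]; w=np.array([pl(p) for p in pts[::3]],np.float32)
    (x,y),(A,B),g=cv2.minAreaRect(w); print('conf',d['conf'],np.round(d['uv']),'plane c',x,y,'size',A,B,'ang',g)
for d in spotter.landmark_of('cover_1','wrist')[:3]: print('lm',np.round(d['uv'],1),d['conf'],pl(d['uv']))
tgt=p0-.006*n-.025*n; 
print('target',tgt,'shift now',(M.T@(tgt-s['tcp_pos'])/.25).round(3))
E
python3 rg.py
```

```text
tcp [ 0.5332 -0.0601  0.2087] psi 86.67 z [ 0.027  0.577 -0.816] gap 0.0639 F [-0.3 -0.1  0.1] clk 33.6 j [-0.58  0.44  0.07  1.54  0.52  0.95]
pred 283.39746481915273 233.96419876068308
tool axes in chute [[0.003, 1.0, -0.005], [0.816, 0.001, 0.578], [0.578, -0.005, -0.816]]
conf 0.81 [321.  49.] plane c 0.03479476273059845 0.19476138055324554 size 0.03667255491018295 0.02511410228908062 ang 5.947732925415039
conf 0.74 [419. 400.] plane c 0.1908625364303589 -0.2586466670036316 size 0.0580827035009861 0.09188459813594818 ang 21.33254623413086
conf 0.67 [159.  37.] plane c -0.12084080278873444 0.20708677172660828 size 0.06129803508520126 0.0254658255726099 ang 5.5545477867126465
lm [113.3 115.9] 0.96 [-0.17784756  0.13313655]
lm [290.  209.8] 0.95 [0.00769214 0.02971329]
lm [307.4  48.1] 0.85 [0.02427025 0.1953154 ]
target [0.53674454 0.00354251 0.02783611] shift now [-0.21   0.004  0.738]
```

```bash
python3 -c "
import cv2; p=cv2.imread('pics/w12.png'); cv2.imwrite('pics/w12c.png',cv2.resize(p[100:330,170:400],None,fx=2.6,fy=2.6))"
```

View pics/w12c.png

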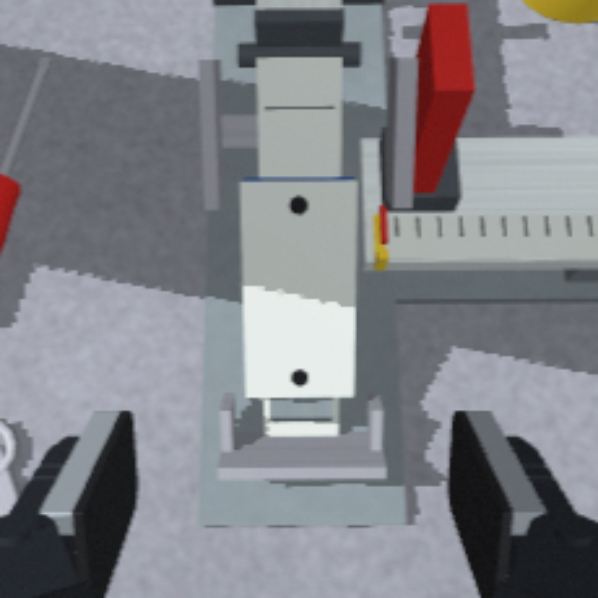

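jog_arm(increments=[[[-0.083,0.006,0,0,0,0,65],[-0.083,0.006,0,0,0,0,65],[0,0,0.16,0,0,0,65],[0,0,0.16,0,0,0,65],[0,0,0.16,0,0,0,65],[0,0,0.14,0,0,0,65],[0,0,0.08,0,0,0,65],[0,0,0.038,0,0,0,65],[0,0,0,0,0,0,65]]])

```text
clock: 34.6
tcp_pos: [0.54, 0.0134, 0.0354]
orientation: [-0.209, 0.691, 0.657, 0.219]
wrist_force: [0.0, -0.3, 0.6]
finger_gap: 0.0634
grip_force: 0.0
```

jog_arm(increments=[[[0,0,0,0,0,0,110],[0,0,0,0,0,0,160],[0,0,0,0,0,0,160],[0,0,0,0,0,0,160],[0,0,0,0,0,0,160]]], force=50)

```text
clock: 35.1
tcp_pos: [0.5417, 0.0115, 0.0375]
orientation: [-0.207, 0.691, 0.656, 0.22]
wrist_force: [-3.1, -3.2, 5.9]
finger_gap: 0.0458
grip_force: 51.9
```

jog_arm(increments=[[[0,0,-0.05,0,0,0,170],[0,0,-0.12,0,0,0,170],[0,0,-0.16,0,0,0,170],[0,0,-0.16,0,0,0,170],[0,0,-0.16,0,0,0,170],[0,0,0,0,-0.0389,0,170],[0,0,0,0,-0.0389,0,170],[0,0,0,0,-0.0389,0,170],[0,0,0,0,-0.0389,0,170],[0,0,0,0,-0.0389,0,170],[0,0,0,0,0,0,170]]])

```text
clock: 36.2
tcp_pos: [0.5361, -0.078, 0.1704]
orientation: [0.0, 0.723, 0.69, 0.001]
wrist_force: [0.3, 0.4, -1.5]
finger_gap: 0.0458
grip_force: 51.3
```

Run:
```python
from h import *
_,K,Rm,t=cam('top'); px=cv2.cvtColor(cv2.imread('pics/top0.png'),cv2.COLOR_BGR2RGB)
h=cv2.cvtColor(px,cv2.COLOR_RGB2HSV); m=cv2.inRange(h,(60,60,30),(95,255,200)); m[:130]=0; m[:,:360]=0;m[:,460:]=0
c=max(cv2.findContours(m,0,1)[0],key=cv2.contourArea)
w=np.array([onz(p[0],K,Rm,t,.010)[:2] for p in c],np.float32); print(cv2.minAreaRect(w),cv2.boxPoints(cv2.minAreaRect(w)))
px,K,Rm,t=cam('wrist'); save(px,'w13.png'); s,M=st(); print(M.round(3).tolist())
# dots
g=cv2.cvtColor(px,cv2.COLOR_RGB2GRAY)[100:340,230:340]; 
wh=cv2.inRange(px[100:340,230:340],(150,150,150),(255,255,255)); ys,xs=np.nonzero(wh)
for z in [s['tcp_pos'][2]+.028]:
    k,l,S,C=cv2.connectedComponentsWithStats((g<60).astype(np.uint8))
    for i in range(1,k):
        if 8<S[i][4]<150: print('dot',C[i]+[230,100],S[i][4],onz(C[i]+[230,100],K,Rm,t,z).round(4))
```

```text
((0.5461587905883789, -0.2742525339126587), (0.31826335191726685, 0.15021614730358124), 6.650729656219482) [[ 0.3793992  -0.21808   ]
 [ 0.39679673 -0.36728525]
 [ 0.7129184  -0.33042508]
 [ 0.6955209  -0.18121982]]
tcp [ 0.5359 -0.0799  0.1694] psi 87.16 z [ 0.001  0.004 -1.   ] gap 0.0457 F [ 0.1 -1.1 -0.1] clk 36.3 j [-0.3   0.26 -0.12  1.19  0.    1.32]
[[0.05, 0.999, 0.001], [0.999, -0.05, 0.004], [0.004, 0.0, -1.0]]
dot [295. 148.] 43 [ 0.5451 -0.0149  0.1974]
dot [324.5 148. ] 10 [ 0.5589 -0.0156  0.1974]
dot [282.  312.5] 124 [ 0.5346 -0.1051  0.1974]
```

jog_arm(increments=[[[-0.152,-0.0505,0,0,0,0,170],[-0.152,-0.0505,0,0,0,0,170],[-0.152,-0.0505,0,0,0,0,170],[-0.152,-0.0505,0,0,0,0,170],[-0.152,-0.0505,0,0,0,0,170],[-0.152,-0.0505,0,0,0,0,170],[0,0,0,0,0,-0.0265,170],[0,0,0,0,0,-0.0265,170],[0,0,0.12,0,0,0,170],[0,0,0.16,0,0,0,170],[0,0,0.16,0,0,0,170],[0,0,0.12,0,0,0,170],[0,0,0.06,0,0,0,170],[0,0,0,0,0,0,170],[0,0,0,0,0,0,170]]])

```text
clock: 37.8
tcp_pos: [0.448, -0.305, 0.0132]
orientation: [-0.002, 0.666, 0.746, 0.002]
wrist_force: [0.2, -1.0, -1.4]
finger_gap: 0.0457
grip_force: 51.5
```

Run:
```python
from h import *
px,K,Rm,t=cam('wrist'); save(px,'w14.png'); s,M=st()
for d in spotter.cut_out('cover_1','wrist')[:2]:
    w=np.array([onz(p,K,Rm,t,s['tcp_pos'][2]+.031)[:2] for p in np.argwhere(d['region'])[::3,::-1]],np.float32); print(d['conf'],np.round(d['uv']),cv2.minAreaRect(w))
plan((.4488,-.3035,-.01),96.65)
```

```text
tcp [ 0.4487 -0.3054  0.0141] psi 96.51 z [ 0.001  0.003 -1.   ] gap 0.0457 F [ 0.6 -0.3 -0.3] clk 37.85 j [-0.75  0.39 -0.35  0.83  0.    0.71]
0.73 [285. 231.] ((0.44651520252227783, -0.289323627948761), (0.04873477667570114, 0.09788097441196442), 6.432202339172363)
tcp [ 0.4492 -0.3055  0.0146] psi 96.54 z [ 0.002  0.002 -1.   ] gap 0.0454 F [ 0.2  0.5 -1.2] clk 37.9 j [-0.75  0.39 -0.35  0.83  0.    0.71]
shift units [ 0.008 -0.001  0.098]
turn z units -0.0006
```

jog_arm(increments=[[[0.015,0,0.05,0,0,0,170],[0,0,0.03,0,0,0,170],[0,0,0.012,0,0,0,170],[0,0,0.012,0,0,0,170],[0,0,0,0,0,0,170]]])

```text
clock: 38.4
tcp_pos: [0.4484, -0.3006, -0.0113]
orientation: [-0.001, 0.665, 0.747, 0.001]
wrist_force: [-2.4, 1.8, 6.5]
finger_gap: 0.0454
grip_force: 56.2
```

jog_arm(increments=[[[0,0,0,0,0,0,75],[0,0,0,0,0,0,75],[0,0,0,0,0,0,75],[0,0,-0.1,0,0,0,75],[0,0,-0.16,0,0,0,75],[0,0,-0.19,0,0,0,75],[0,0,-0.19,0,0,0,65],[0,0,-0.19,0,0,0,65],[0,0,0,0,0,0,65],[0,0,0,0,0,0,65]]])

```text
clock: 39.4
tcp_pos: [0.449, -0.3017, 0.1964]
orientation: [0.001, 0.665, 0.747, 0.001]
wrist_force: [-0.5, -1.0, -0.1]
finger_gap: 0.0635
grip_force: 0.0
```

Run:
```python
from h import *
px,K,Rm,t=cam('wrist'); save(px,'w15.png')
for d in spotter.cut_out('cover_1','wrist')[:2]:
    w=np.array([onz(p,K,Rm,t,.016)[:2] for p in np.argwhere(d['region'])[::3,::-1]],np.float32); print(d['conf'],np.round(d['uv']),cv2.minAreaRect(w))
blues('top')
plan((.59,.3093,.2),187)
```

```text
0.93 [285. 170.] ((0.4475522041320801, -0.28679949045181274), (0.04960227385163307, 0.09899196028709412), 6.447608947753906)
top blue px [128. 221.] c 0.4978 0.4439 size 0.1 0.05 long deg 13.0
top blue px [183. 185.] c 0.5918 0.3097 size 0.101 0.05 long deg 7.2
top blue px [60. 91.] c 0.8379 0.6417 size 0.218 0.17 long deg -0.0
tcp [ 0.4473 -0.3001  0.1932] psi 96.6 z [-0.002  0.005 -1.   ] gap 0.0636 F [-1.1  0.6 -0.3] clk 39.55 j [-0.74  0.25 -0.07  1.25  0.    0.71]
shift units [ 2.356  0.847 -0.016]
turn z units -0.5022
```

jog_arm(increments=[[[0.1812,0.0652,0,0,0,0,65],[0.1812,0.0652,0,0,0,0,65],[0.1812,0.0652,0,0,0,0,65],[0.1812,0.0652,0,0,0,0,65],[0.1812,0.0652,0,0,0,0,65],[0.1812,0.0652,0,0,0,0,65],[0.1812,0.0652,0,0,0,0,65],[0.1812,0.0652,0,0,0,0,65],[0.1812,0.0652,0,0,0,0,65],[0.1812,0.0652,0,0,0,0,65],[0.1812,0.0652,0,0,0,0,65],[0.1812,0.0652,0,0,0,0,65],[0.1812,0.0652,0,0,0,0,65]]])

```text
clock: 40.85
tcp_pos: [0.5901, 0.3102, 0.1945]
orientation: [-0.002, 0.665, 0.747, -0.0]
wrist_force: [1.4, -0.8, 1.1]
finger_gap: 0.0638
grip_force: 0.0
```

jog_arm(increments=[[[0,0,0,0,0,-0.0457,65],[0,0,0,0,0,-0.0457,65],[0,0,0,0,0,-0.0457,65],[0,0,0,0,0,-0.0457,65],[0,0,0,0,0,-0.0457,65],[0,0,0,0,0,-0.0457,65],[0,0,0,0,0,-0.0457,65],[0,0,0,0,0,-0.0457,65],[0,0,0,0,0,-0.0457,65],[0,0,0,0,0,-0.0457,65],[0,0,0,0,0,-0.0457,65],[0,0,0,0,0,0,65],[0,0,0,0,0,0,65]]])

```text
clock: 42.15
tcp_pos: [0.5903, 0.3082, 0.1952]
orientation: [-0.001, -0.06, 0.998, 0.001]
wrist_force: [0.4, -0.5, -1.1]
finger_gap: 0.0639
grip_force: 0.0
```

Run:
```python
from h import *
blues(); plan((.591,.3095,-.016),187)
```

```text
wrist blue px [429. 400.] c 0.9077 0.5771 size 0.119 0.037 long deg 40.4
wrist blue px [514. 337.] c 0.7719 0.6796 size 0.265 0.078 long deg 56.7
wrist blue px [251. 196.] c 0.6103 0.2714 size 0.1 0.05 long deg -6.1
wrist blue px [409. 117.] c 0.4971 0.4431 size 0.1 0.051 long deg 12.6
tcp [0.5904 0.3083 0.1955] psi -173.08 z [-0.002  0.002 -1.   ] gap 0.0633 F [1.3 0.  0.2] clk 42.2 j [0.36 0.5  0.3  1.37 0.   0.24]
shift units [-0.004  0.002  0.846]
turn z units -0.0005
```

jog_arm(increments=[[[-0.058,-0.0845,0,0,0,0,65],[-0.058,-0.0845,0,0,0,0,65],[0,0,0,0,0,0.036,65],[0,0,0,0,0,0.036,65],[0,0,0,0,0,0,65],[0,0,0,0,0,0,65]]])

```text
clock: 42.8
tcp_pos: [0.6247, 0.2701, 0.1964]
orientation: [-0.0, 0.05, 0.999, 0.001]
wrist_force: [-0.3, -0.6, 0.4]
finger_gap: 0.0635
grip_force: 0.0
```

Run:
```python
from h import *
blues(); plan((.6242,.2699,-.0165),173.9)
```

```text
wrist blue px [531. 309.] c 0.8626 0.5972 size 0.288 0.098 long deg 10.3
wrist blue px [282. 172.] c 0.6111 0.2714 size 0.099 0.05 long deg -6.1
wrist blue px [429.  52.] c 0.4969 0.4428 size 0.101 0.052 long deg 12.7
tcp [0.6247 0.2702 0.1965] psi 174.22 z [-0.     0.003 -1.   ] gap 0.0638 F [-0.7  0.6  0.1] clk 42.85 j [0.29 0.53 0.35 1.39 0.   0.39]
shift units [ 0.001 -0.004  0.852]
turn z units 0.0018
```

jog_arm(increments=[[[0,-0.004,0.17,0,0,0.002,65],[0,0,0.18,0,0,0,65],[0,0,0.18,0,0,0,65],[0,0,0.16,0,0,0,65],[0,0,0.1,0,0,0,65],[0,0,0.04,0,0,0,65],[0,0,0.022,0,0,0,65],[0,0,0,0,0,0,65],[0,0,0,0,0,0,120],[0,0,0,0,0,0,160],[0,0,0,0,0,0,160],[0,0,0,0,0,0,160]]], force=50)

```text
clock: 44.05
tcp_pos: [0.6275, 0.269, -0.0124]
orientation: [0.003, 0.055, 0.998, 0.001]
wrist_force: [-0.5, -4.2, 8.8]
finger_gap: 0.0318
grip_force: 4.3
```

jog_arm(increments=[[[0,0,-0.03,0,0,0,65],[0,0,0,0,0,0,65],[0,0,0,0,0,0,65],[0,0,0,0,0,0,65]]])

```text
clock: 44.45
tcp_pos: [0.6247, 0.2699, -0.0089]
orientation: [-0.0, 0.054, 0.999, 0.002]
wrist_force: [0.8, -0.4, 0.1]
finger_gap: 0.0638
grip_force: 0.0
```

Run:
```python
from h import *
blues(); plan((.6242,.2699,-.018),173.9)
```

```text
wrist blue px [282. 230.] c 0.6101 0.2713 size 0.099 0.05 long deg -6.1
tcp [ 0.6245  0.2698 -0.0091] psi 173.78 z [-0.     0.003 -1.   ] gap 0.0638 F [0.6 0.6 0.2] clk 44.5 j [0.29 0.64 0.02 0.95 0.   0.4 ]
shift units [0.001 0.    0.036]
turn z units -0.0007
```

jog_arm(increments=[[[0,0,0.022,0,0,0,65],[0,0,0.022,0,0,0,65],[0,0,0,0,0,0,65]]])

```text
clock: 44.8
tcp_pos: [0.6236, 0.2695, -0.0215]
orientation: [-0.001, 0.054, 0.999, 0.001]
wrist_force: [0.6, -0.5, 0.2]
finger_gap: 0.0634
grip_force: 0.0
```

jog_arm(increments=[[[0,0,0,0,0,0,120],[0,0,0,0,0,0,120],[0,0,0,0,0,0,150],[0,0,0,0,0,0,150]]])

```text
clock: 45.2
tcp_pos: [0.6248, 0.2698, -0.0199]
orientation: [-0.0, 0.054, 0.999, 0.002]
wrist_force: [-0.1, 0.2, -0.9]
finger_gap: 0.0484
grip_force: 51.6
```

jog_arm(increments=[[[0,0,-0.05,0,0,0,160],[0,0,-0.15,0,0,0,160],[0,0,-0.18,0,0,0,160],[0,0,-0.18,0,0,0,160],[0,0,-0.18,0,0,0,160],[0,0,-0.14,0,0,0,160],[0.088,-0.17,0,0,0,0,160],[0.088,-0.171,0,0,0,0,160],[0.088,-0.171,0,0,0,0,160]]])

```text
clock: 46.1
tcp_pos: [0.5445, 0.148, 0.2009]
orientation: [0.001, 0.054, 0.999, 0.001]
wrist_force: [0.7, -0.4, -1.6]
finger_gap: 0.0483
grip_force: 52.4
```

jog_arm(increments=[[[0,0,0,0,0,0.0438,160],[0,0,0,0,0,0.0438,160],[0,0,0,0,0,0.0438,160],[0,0,0,0,0,0.0438,160],[0,0,0,0,0,0.0438,160],[0,0,0,0,0,0.0438,160],[0,0,0,0,0,0.0438,160],[0,0,0,0,0,0.0438,160],[0,0,0,0,0,0.0438,160],[0,0,0,0,0,0.0438,160],[0,0,0,0,0,0.0438,160],[0,0,0,0,0,0,160],[0,0,0,0,0,0,160]]])

```text
clock: 47.4
tcp_pos: [0.5452, 0.1489, 0.2004]
orientation: [-0.001, 0.724, 0.69, 0.001]
wrist_force: [0.1, -0.3, -1.6]
finger_gap: 0.0483
grip_force: 52.5
```

```bash
python3 -c "
from h import *
s=env.get_state();blues('wrist',s['tcp_pos'][2]+.032);plan((.5453,.150,.1),87)"
```

```text
wrist blue px [282. 238.] c 0.546 0.163 size 0.1 0.049 long deg 87.2
tcp [0.5452 0.149  0.2003] psi 87.2 z [ 0.001  0.003 -1.   ] gap 0.0483 F [-0.6  0.1 -2. ] clk 47.45 j [0.12 0.3  0.   1.28 0.   1.74]
shift units [0.003 0.    0.401]
turn z units 0.0011
```

jog_arm(increments=[[[0,0,0.14,0,0,0,160],[0,0,0.14,0,0,0,160],[0,0,0.08,0,0,0,160],[0,0,0.018,0,0,0,160],[0,0,0.01,0,0,0,160],[0,0,0.008,0,0,0,160],[0,0,0,0,0,0,160]]])

```text
clock: 48.15
tcp_pos: [0.5463, 0.1495, 0.102]
orientation: [-0.0, 0.725, 0.689, 0.002]
wrist_force: [-0.3, 0.7, -1.5]
finger_gap: 0.0482
grip_force: 52.5
```

jog_arm(increments=[[[0,0,0.01,0,0,0,160],[0,0,0,0,0,0,160]]])

```text
clock: 48.35
tcp_pos: [0.5465, 0.1495, 0.0999]
orientation: [-0.0, 0.725, 0.689, 0.002]
wrist_force: [-0.3, -0.7, 3.1]
finger_gap: 0.0481
grip_force: 53.0
```

jog_arm(increments=[[[0,0,-0.004,0,0,0,60],[0,0,0,0,0,0,60],[0,0,0,0,0,0,60],[0,0,-0.1,0,0,0,60],[0,0,-0.17,0,0,0,60],[0,0,-0.18,0,0,0,60],[0.145,-0.1445,0,0,0,0,135],[0.145,-0.1445,0,0,0,0,135],[0,0,0,0,0,-0.0455,135],[0,0,0,0,0,-0.0455,135],[0,0,0,0,0,-0.0455,135],[0,0,0,0,0,-0.0455,135],[0,0,0,0,0,-0.0455,135],[0,0,0,0,0,-0.0455,135],[0,0,0,0,0,-0.0455,135],[0,0,0,0,0,-0.0455,135],[0,0,0,0,0,-0.0455,135],[0,0,0,0,0,-0.0455,135],[0,0,0,0,0,-0.044,135],[0,0,0,0,0,0,135]]])

```text
clock: 50.35
tcp_pos: [0.4783, 0.2234, 0.2119]
orientation: [-0.0, 0.027, 1.0, 0.001]
wrist_force: [-0.1, -0.6, 0.5]
finger_gap: 0.0404
grip_force: 0.0
```

```bash
python3 hd.py; python3 -c "
from h import *
blues('wrist',.132)"
```

```text
orange [279, 184, 10, 75, 670] [[0.4573, 0.2219], [0.4578, 0.2301], [0.5324, 0.2265], [0.5319, 0.2176]]
tcp [0.4784 0.2234 0.2119] psi 176.7 z [-0.     0.003 -1.   ] gap 0.0401 F [ 0.2 -0.4  0.2] clk 50.4 j [ 0.28  0.22 -0.07  1.28  0.    0.34]
shift units [-0.006  0.012  0.528]
turn z units -0.0017
wrist blue px [534. 355.] c 0.6667 0.4777 size 0.103 0.066 long deg 0.5
wrist blue px [260. 281.] c 0.5472 0.1965 size 0.052 0.032 long deg -3.7
wrist blue px [192. 274.] c 0.5439 0.1417 size 0.057 0.052 long deg 86.5
wrist blue px [453. 185.] c 0.4653 0.3721 size 0.068 0.035 long deg 12.7
```

jog_arm(increments=[[[0,0.008,0.15,0,0,0,135],[0,0,0.15,0,0,0,135],[0,0,0.15,0,0,0,135],[0,0,0.07,0,0,0,135],[0,0,0,0,0,0,135],[0,0,0,0,0,0,240],[0,0,0,0,0,0,240],[0,0,0,0,0,0,240],[0,0,0,0,0,0,240]]], force=30)

```text
clock: 51.35
tcp_pos: [0.4799, 0.2255, 0.0837]
orientation: [0.002, 0.028, 1.0, 0.001]
wrist_force: [-1.0, -3.4, 5.6]
finger_gap: 0.0086
grip_force: 30.0
```

jog_arm(increments=[[[0,0,-0.049,0,0,0,240],[0,-0.005,-0.049,0,0,0,240],[0,-0.01,-0.048,0,0,0,240],[0,-0.014,-0.047,0,0,0,240],[0,-0.019,-0.045,0,0,0,240],[0,-0.023,-0.043,0,0,0,240],[0,-0.028,-0.04,0,0,0,240],[0,-0.031,-0.037,0,0,0,240],[0,-0.035,-0.034,0,0,0,240],[0,-0.038,-0.03,0,0,0,240],[0,-0.041,-0.026,0,0,0,240],[0,-0.043,-0.022,0,0,0,240],[0,-0.045,-0.018,0,0,0,240],[0,-0.047,-0.013,0,0,0,240],[0,-0.048,-0.008,0,0,0,240],[0,-0.049,-0.003,0,0,0,240],[0,0,0,0,0,0,240]]])

```text
clock: 53.05
tcp_pos: [0.4738, 0.1067, 0.214]
orientation: [0.004, 0.028, 1.0, 0.003]
wrist_force: [-0.6, 1.7, 14.2]
finger_gap: 0.0081
grip_force: 32.9
```

jog_arm(increments=[[[0,-0.034,0.004,0,0,0,240],[0,-0.034,0.005,0,0,0,240],[0,-0.034,0.006,0,0,0,240],[0,-0.033,0.008,0,0,0,240],[0,0,0,0,0,0,240],[0,0,0,0,0,0,240],[0,0,0,0,0,0,240],[0,0,0,0,0,0,240]]])

```text
clock: 53.85
tcp_pos: [0.4721, 0.072, 0.2083]
orientation: [0.004, 0.028, 1.0, 0.001]
wrist_force: [-0.9, -5.5, 16.9]
finger_gap: 0.0082
grip_force: 34.2
```

```bash
python3 -c "
from h import *
px,K,Rm,t=cam('scene');save(px,'s3.png'); st()
for d in spotter.landmark_of('cover_1','scene'): print(np.round(d['uv']),d['conf'])
a=cv2.cvtColor(cv2.imread('pics/s2.png'),cv2.COLOR_BGR2RGB).astype(int); d=np.abs(px.astype(int)-a).max(2)[190:290,200:330]; print((d>60).sum(), px[228:234,250:258].mean((0,1)))"
```

```text
tcp [0.4721 0.0721 0.2083] psi 176.84 z [ 0.007  0.001 -1.   ] gap 0.0082 F [-0.1 -5.5 15.9] clk 53.9 j [-0.02  0.12 -0.2   1.25  0.    0.04]
[266. 178.] 0.96
[253. 233.] 0.95
[109. 275.] 0.89
[329. 170.] 0.85
[430. 217.] 0.77
[391. 188.] 0.69
0 [184.9375     187.20833333 181.91666667]
```

jog_arm(increments=[[[0,0.067,-0.013,0,0,0,240],[0,0.068,-0.004,0,0,0,240],[0,0.049,0.003,0,0,0,240],[0,0.048,0.008,0,0,0,240],[0,0.047,0.013,0,0,0,240],[0,0.045,0.018,0,0,0,240],[0,0.043,0.022,0,0,0,240],[0,0.041,0.026,0,0,0,240],[0,0.038,0.03,0,0,0,240],[0,0.035,0.034,0,0,0,240],[0,0.031,0.037,0,0,0,240],[0,0.028,0.04,0,0,0,240],[0,0.023,0.043,0,0,0,240],[0,0.019,0.045,0,0,0,240],[0,0.014,0.047,0,0,0,240],[0,0.01,0.048,0,0,0,240],[0,0.005,0.049,0,0,0,240],[0,0,0.045,0,0,0,240],[0,0,0,0,0,0,240]]])

```text
clock: 55.85
tcp_pos: [0.4784, 0.2255, 0.0805]
orientation: [-0.0, 0.028, 1.0, 0.001]
wrist_force: [3.2, -0.9, -0.4]
finger_gap: 0.0083
grip_force: 35.9
```

jog_arm(increments=[[[0,0,0,0,0,0,135],[0,0,0,0,0,0,120],[0,0,-0.1,0,0,0,65],[0,0,-0.15,0,0,0,65],[0,0,-0.15,0,0,0,65],[0,0,-0.12,0,0,0,65],[-0.0404,-0.1614,0,0,0,0,65],[-0.0404,-0.1614,0,0,0,0,65],[-0.0404,-0.1614,0,0,0,0,65],[-0.0404,-0.1614,0,0,0,0,65],[-0.0404,-0.1614,0,0,0,0,65],[-0.0404,-0.1614,0,0,0,0,65],[-0.0404,-0.1614,0,0,0,0,65]]])

```text
clock: 57.15
tcp_pos: [0.5331, -0.0617, 0.2104]
orientation: [-0.001, 0.027, 1.0, 0.002]
wrist_force: [0.9, 0.2, 0.2]
finger_gap: 0.0637
grip_force: 0.0
```

jog_arm(increments=[[[0,0,0,0,0,0.0455,65],[0,0,0,0,0,0.0455,65],[0,0,0,0,0,0.0455,65],[0,0,0,0,0,0.0455,65],[0,0,0,0,0,0.0455,65],[0,0,0,0,0,0.0455,65],[0,0,0,0,0,0.0455,65],[0,0,0,0,0,0.0455,65],[0,0,0,0,0,0.0455,65],[0,0,0,0,0,0.0455,65],[0,0,0,0,0,0.045,65],[0,0,0,0,0.0389,0,65],[0,0,0,0,0.0389,0,65],[0,0,0,0,0.0389,0,65],[0,0,0,0,0.0389,0,65],[0,0,0,0,0.0389,0,65],[0,0,0,0,0,0,65],[0,0,0,0,0,0,65]]])

```text
clock: 58.95
tcp_pos: [0.5333, -0.0609, 0.2097]
orientation: [-0.208, 0.693, 0.655, 0.219]
wrist_force: [-0.2, -0.3, 0.6]
finger_gap: 0.0636
grip_force: 0.0
```

```bash
python3 rg.py; python3 -c "
import cv2,numpy as np
p=cv2.imread('pics/w12.png'); k,l,S,C=cv2.connectedComponentsWithStats((p.max(2)<60).astype(np.uint8))
print([(C[i].round(1).tolist(),S[i][4]) for i in range(1,k) if 15<S[i][4]<60 and abs(C[i][0]-284)<30])"
```

```text
tcp [ 0.5336 -0.0602  0.2106] psi 86.83 z [ 0.031  0.574 -0.818] gap 0.0636 F [-0.1 -0.   1.1] clk 59.0 j [-0.58  0.43  0.06  1.54  0.52  0.96]
pred 282.3310924800288 233.5426420658113
tool axes in chute [[0.0, 1.0, -0.001], [0.818, 0.0, 0.575], [0.575, -0.001, -0.818]]
conf 0.83 [240.   4.] plane c -0.032263778150081635 0.23158475756645203 size 0.009762272238731384 0.05186044052243233 ang 89.81495666503906
conf 0.78 [156.  33.] plane c -0.12238149344921112 0.20865686237812042 size 0.060096193104982376 0.0235972348600626 ang 6.086918830871582
conf 0.78 [111. 120.] plane c -0.181985005736351 0.129338800907135 size 0.08061817288398743 0.030960144475102425 ang 16.069255828857422
lm [156.4  30.7] 0.85 [-0.12153573  0.21135042]
lm [112.7 116.1] 0.72 [-0.17785072  0.13282841]
lm [282.  209.6] 0.55 [-0.00030718  0.02968988]
target [0.53674454 0.00354251 0.02783611] shift now [-0.212 -0.001  0.745]
[([283.6, 178.4], np.int32(30)), ([284.0, 244.0], np.int32(21))]
```

jog_arm(increments=[[[-0.084,0.003,0,0,0,0,65],[-0.084,0.003,0,0,0,0,65],[0,0,0.16,0,0,0,65],[0,0,0.16,0,0,0,65],[0,0,0.16,0,0,0,65],[0,0,0.14,0,0,0,65],[0,0,0.09,0,0,0,65],[0,0,0.046,0,0,0,65],[0,0,0,0,0,0,65]]])

```text
clock: 60.0
tcp_pos: [0.5382, 0.0144, 0.0306]
orientation: [-0.209, 0.692, 0.655, 0.219]
wrist_force: [0.4, -0.6, 0.9]
finger_gap: 0.0637
grip_force: 0.0
```

jog_arm(increments=[[[0,0,0,0,0,0,110],[0,0,0,0,0,0,160],[0,0,0,0,0,0,160],[0,0,0,0,0,0,160],[0,0,0,0,0,0,160]]], force=50)

```text
clock: 60.5
tcp_pos: [0.5403, 0.0127, 0.0328]
orientation: [-0.207, 0.692, 0.655, 0.22]
wrist_force: [0.4, -5.4, 5.3]
finger_gap: 0.0483
grip_force: 52.4
```

jog_arm(increments=[[[0,0,-0.05,0,0,0,170],[0,0,-0.12,0,0,0,170],[0,0,-0.16,0,0,0,170],[0,0,-0.16,0,0,0,170],[0,0,-0.16,0,0,0,170],[0,0,0,0,-0.0389,0,170],[0,0,0,0,-0.0389,0,170],[0,0,0,0,-0.0389,0,170],[0,0,0,0,-0.0389,0,170],[0,0,0,0,-0.0389,0,170],[0,0,0,0,0,0,170]]])

```text
clock: 61.6
tcp_pos: [0.5338, -0.0763, 0.1654]
orientation: [-0.0, 0.724, 0.689, 0.001]
wrist_force: [0.4, 0.7, -0.5]
finger_gap: 0.0481
grip_force: 52.0
```

```bash
python3 -c "
from h import *
plan((.546+.0021,-.274-.0150,.17),96.65)"
```

```text
tcp [ 0.5338 -0.0763  0.1654] psi 87.17 z [ 0.001  0.002 -1.   ] gap 0.0481 F [ 0.4  0.7 -0.5] clk 61.6 j [-0.29  0.26 -0.13  1.18  0.    1.33]
shift units [-0.847  0.099 -0.02 ]
turn z units -0.0527
```

jog_arm(increments=[[[-0.17,0.02,0,0,0,0,170],[-0.17,0.02,0,0,0,0,170],[-0.17,0.02,0,0,0,0,170],[-0.17,0.02,0,0,0,0,170],[-0.167,0.019,0,0,0,0,170],[0,0,0,0,0,-0.0265,170],[0,0,0,0,0,-0.0262,170],[0,0,0.12,0,0,0,170],[0,0,0.16,0,0,0,170],[0,0,0.16,0,0,0,170],[0,0,0.1,0,0,0,170],[0,0,0.06,0,0,0,170],[0,0,0,0,0,0,170],[0,0,0,0,0,0,170]]])

```text
clock: 63.0
tcp_pos: [0.5467, -0.2922, 0.0138]
orientation: [-0.002, 0.667, 0.745, 0.002]
wrist_force: [-0.6, -0.8, -1.1]
finger_gap: 0.0482
grip_force: 52.0
```

```bash
cat > pc.py <<'E'
from h import *
import sys
z=float(sys.argv[1])
px,K,Rm,t=cam('wrist'); s,M=st()
for d in spotter.cut_out('cover_1','wrist')[:3]:
    w=np.array([onz(p,K,Rm,t,z if z>0 else s['tcp_pos'][2]+.031)[:2] for p in np.argwhere(d['region'])[::3,::-1]],np.float32); print(d['conf'],np.round(d['uv']),cv2.minAreaRect(w))
E
python3 pc.py 0
```

```text
tcp [ 0.5475 -0.2926  0.0147] psi 96.32 z [ 0.001  0.003 -1.   ] gap 0.048 F [ 0.6 -0.6 -1.1] clk 63.05 j [-0.62  0.52 -0.13  0.92  0.    0.84]
0.85 [123. 213.] ((0.46558502316474915, -0.2736210227012634), (0.04541397839784622, 0.08256803452968597), 6.342259883880615)
0.62 [360. 177.] ((0.5442835092544556, -0.2639031410217285), (0.25989770889282227, 0.12231587618589401), 6.828627109527588)
0.6 [281. 228.] ((0.5449637174606323, -0.2762678563594818), (0.050536129623651505, 0.10083487629890442), 6.287511348724365)
```

jog_arm(increments=[[[0.008,0,0.05,0,0,0,170],[0,0,0.04,0,0,0,170],[0,0,0.014,0,0,0,170],[0,0,0.012,0,0,0,170],[0,0,0,0,0,0,170]]])

```text
clock: 63.6
tcp_pos: [0.5469, -0.2896, -0.0152]
orientation: [-0.001, 0.667, 0.745, 0.001]
wrist_force: [-0.4, -0.3, -1.4]
finger_gap: 0.0481
grip_force: 52.0
```

jog_arm(increments=[[[0,0,0.01,0,0,0,170],[0,0,0,0,0,0,170]]])

```text
clock: 63.8
tcp_pos: [0.5474, -0.29, -0.0158]
orientation: [-0.0, 0.667, 0.745, 0.001]
wrist_force: [-3.4, 1.4, 6.8]
finger_gap: 0.0483
grip_force: 53.0
```

jog_arm(increments=[[[0,0,0,0,0,0,75],[0,0,0,0,0,0,75],[0,0,0,0,0,0,75],[0,0,-0.1,0,0,0,75],[0,0,-0.18,0,0,0,75],[0,0,-0.19,0,0,0,75],[0,0,-0.19,0,0,0,65],[0,0,-0.2,0,0,0,65],[0,0,0,0,0,0,65]]])

```text
clock: 64.7
tcp_pos: [0.5505, -0.2929, 0.2061]
orientation: [0.006, 0.667, 0.745, 0.002]
wrist_force: [0.9, -0.1, -0.5]
finger_gap: 0.0637
grip_force: 0.0
```

```bash
python3 pc.py .016; python3 -c "
from h import *
blues('top')"
```

```text
tcp [ 0.5493 -0.2921  0.2023] psi 96.35 z [ 0.007 -0.002 -1.   ] gap 0.0635 F [ 1.   0.8 -0.2] clk 64.75 j [-0.62  0.4   0.16  1.32  0.    0.84]
0.92 [198. 166.] ((0.44890448451042175, -0.28650128841400146), (0.05284605920314789, 0.10199261456727982), 6.626331329345703)
0.86 [278. 161.] ((0.5457629561424255, -0.27454373240470886), (0.04971923679113388, 0.09946081042289734), 6.432269096374512)
top blue px [128. 221.] c 0.4978 0.4439 size 0.1 0.05 long deg 12.8
top blue px [59. 91.] c 0.8378 0.6417 size 0.218 0.17 long deg 0.1
```

jog_arm(increments=[[[0.1837,0.008,0,0,0,0,65],[0.1837,0.008,0,0,0,0,65],[0.1837,0.008,0,0,0,0,65],[0.1837,0.008,0,0,0,0,65],[0.1837,0.008,0,0,0,0,65],[0.1837,0.008,0,0,0,0,65],[0.1837,0.008,0,0,0,0,65],[0.1837,0.008,0,0,0,0,65],[0.1837,0.008,0,0,0,0,65],[0.1837,0.008,0,0,0,0,65],[0.1837,0.008,0,0,0,0,65],[0.1837,0.008,0,0,0,0,65],[0.1837,0.008,0,0,0,0,65],[0.1837,0.008,0,0,0,0,65],[0.1837,0.008,0,0,0,0,65],[0.1837,0.008,0,0,0,0,65]]])

```text
clock: 66.45
tcp_pos: [0.4961, 0.4445, 0.197]
orientation: [-0.001, 0.667, 0.745, -0.001]
wrist_force: [0.5, -0.2, -0.2]
finger_gap: 0.0635
grip_force: 0.0
```

jog_arm(increments=[[[0,0,0,0,0,-0.0447,65],[0,0,0,0,0,-0.0447,65],[0,0,0,0,0,-0.0447,65],[0,0,0,0,0,-0.0447,65],[0,0,0,0,0,-0.0447,65],[0,0,0,0,0,-0.0447,65],[0,0,0,0,0,-0.0447,65],[0,0,0,0,0,-0.0447,65],[0,0,0,0,0,-0.0447,65],[0,0,0,0,0,-0.0447,65],[0,0,0,0,0,-0.0447,65],[0,0,0,0,0,-0.0447,65],[0,0,0,0,0,0,65],[0,0,0,0,0,0,65]]])

```text
clock: 67.85
tcp_pos: [0.4969, 0.4428, 0.1979]
orientation: [-0.001, -0.111, 0.994, 0.001]
wrist_force: [0.3, -0.4, -1.2]
finger_gap: 0.0637
grip_force: 0.0
```

```bash
python3 -c "
from h import *
blues(); plan((.4975,.4432,-.02),192.8)"
```

```text
wrist blue px [404. 394.] c 0.7871 0.7024 size 0.115 0.036 long deg 39.3
wrist blue px [336. 355.] c 0.7356 0.5775 size 0.042 0.031 long deg 89.7
wrist blue px [283. 183.] c 0.4966 0.4439 size 0.099 0.05 long deg 12.6
tcp [0.4971 0.4429 0.1983] psi -167.27 z [-0.002  0.002 -1.   ] gap 0.0635 F [-0.3 -0.3  0.5] clk 67.9 j [0.61 0.5  0.3  1.38 0.   0.38]
shift units [-0.003 -0.001  0.873]
turn z units -0.0004
```

Two covers are placed well. I'll pick the third.

jog_arm(increments=[[[0,0.002,0.17,0,0,0,65],[0,0,0.18,0,0,0,65],[0,0,0.18,0,0,0,65],[0,0,0.17,0,0,0,65],[0,0,0.1,0,0,0,65],[0,0,0.05,0,0,0,65],[0,0,0.022,0,0,0,65],[0,0,0,0,0,0,65]]])

```text
clock: 68.7
tcp_pos: [0.4978, 0.4447, -0.0179]
orientation: [0.0, -0.112, 0.994, 0.002]
wrist_force: [0.1, 0.3, -0.3]
finger_gap: 0.0638
grip_force: 0.0
```

jog_arm(increments=[[[0,0,0,0,0,0,120],[0,0,0,0,0,0,120],[0,0,0,0,0,0,150],[0,0,0,0,0,0,150]]])

```text
clock: 69.1
tcp_pos: [0.4989, 0.4454, -0.0156]
orientation: [0.002, -0.112, 0.994, 0.002]
wrist_force: [-0.8, -1.3, 6.8]
finger_gap: 0.0466
grip_force: 50.8
```

jog_arm(increments=[[[0,0,0,0,0,0,65],[0,0,0,0,0,0,65],[0,0,0,0,0,0,65],[0,0,0.016,0,0,0,65],[0,0,0,0,0,0,65],[0,0,0,0,0,0,120],[0,0,0,0,0,0,120],[0,0,0,0,0,0,150],[0,0,0,0,0,0,150]]])

```text
clock: 70.0
tcp_pos: [0.4975, 0.4445, -0.0222]
orientation: [0.0, -0.112, 0.994, 0.001]
wrist_force: [0.6, -0.3, 0.9]
finger_gap: 0.0486
grip_force: 52.2
```

```bash
python3 -c "
from h import *
blues();st()"
```

```text
wrist blue px [282. 264.] c 0.4964 0.4439 size 0.1 0.05 long deg 12.8
tcp [ 0.4975  0.4445 -0.0221] psi -167.1 z [ 0.     0.003 -1.   ] gap 0.0481 F [0.6 0.6 0.5] clk 70.05 j [ 0.61  0.63 -0.04  0.9   0.    0.38]
```

jog_arm(increments=[[[0,0,-0.05,0,0,0,160],[0,0,-0.15,0,0,0,160],[0,0,-0.18,0,0,0,160],[0,0,-0.18,0,0,0,160],[0,0,-0.18,0,0,0,160],[0,0,-0.15,0,0,0,160],[0.0105,-0.191,0,0,0,0,160],[0.0105,-0.191,0,0,0,0,160],[0.0105,-0.191,0,0,0,0,160],[0.0105,-0.191,0,0,0,0,160],[0.0105,-0.191,0,0,0,0,160],[0.0105,-0.19,0,0,0,0,160]]])

```text
clock: 71.25
tcp_pos: [0.5458, 0.1594, 0.2005]
orientation: [0.001, -0.112, 0.994, 0.002]
wrist_force: [1.1, 0.3, -1.2]
finger_gap: 0.0483
grip_force: 52.2
```

jog_arm(increments=[[[0,0,0,0,0,0.0453,160],[0,0,0,0,0,0.0453,160],[0,0,0,0,0,0.0453,160],[0,0,0,0,0,0.0453,160],[0,0,0,0,0,0.0453,160],[0,0,0,0,0,0.0453,160],[0,0,0,0,0,0.0453,160],[0,0,0,0,0,0.0453,160],[0,0,0,0,0,0.0453,160],[0,0,0,0,0,0.0453,160],[0,0,0,0,0,0.0453,160],[0,0,0,0,0,0.0453,160],[0,0,0,0,0,0.0453,160],[0,0,0,0,0,0,160],[0,0,0,0,0,0,160]]])

```text
clock: 72.75
tcp_pos: [0.5459, 0.1612, 0.2001]
orientation: [-0.001, 0.725, 0.689, 0.001]
wrist_force: [-1.3, -0.3, -0.8]
finger_gap: 0.0482
grip_force: 52.3
```

```bash
python3 -c "
from h import *
s=env.get_state();blues('wrist',s['tcp_pos'][2]+.032);plan((.546,.162,.1),87)"
```

```text
wrist blue px [282. 264.] c 0.546 0.1611 size 0.101 0.05 long deg 87.0
tcp [0.5459 0.1612 0.1999] psi 87.07 z [ 0.     0.003 -1.   ] gap 0.0483 F [-0.1 -0.1 -2.1] clk 72.8 j [0.14 0.3  0.01 1.28 0.   1.77]
shift units [0.002 0.    0.4  ]
turn z units 0.0004
```

jog_arm(increments=[[[0.007,0,0.14,0,0,0,160],[0,0,0.14,0,0,0,160],[0,0,0.08,0,0,0,160],[0,0,0.018,0,0,0,160],[0,0,0.01,0,0,0,160],[0,0,0.008,0,0,0,160],[0,0,0,0,0,0,160]]])

```text
clock: 73.5
tcp_pos: [0.5471, 0.1634, 0.1017]
orientation: [-0.0, 0.726, 0.688, 0.002]
wrist_force: [-0.9, 0.6, -2.0]
finger_gap: 0.0483
grip_force: 52.3
```

jog_arm(increments=[[[0,0,0.01,0,0,0,160],[0,0,0,0,0,0,160]]])

```text
clock: 73.7
tcp_pos: [0.5464, 0.1633, 0.0985]
orientation: [-0.001, 0.726, 0.688, 0.001]
wrist_force: [-0.0, 0.1, -1.6]
finger_gap: 0.0483
grip_force: 52.3
```

jog_arm(increments=[[[0,0,0.008,0,0,0,160],[0,0,0,0,0,0,160]]])

```text
clock: 73.9
tcp_pos: [0.5466, 0.1634, 0.0977]
orientation: [-0.0, 0.726, 0.688, 0.002]
wrist_force: [-2.8, 0.4, 8.0]
finger_gap: 0.048
grip_force: 53.2
```

jog_arm(increments=[[[0,0,-0.004,0,0,0,60],[0,0,0,0,0,0,60],[0,0,0,0,0,0,60],[0,0,-0.1,0,0,0,60],[0,0,-0.17,0,0,0,60],[0,0,-0.185,0,0,0,60],[0.115,-0.142,0,0,0,0,135],[0.115,-0.142,0,0,0,0,135],[0,0,0,0,0,-0.0455,135],[0,0,0,0,0,-0.0455,135],[0,0,0,0,0,-0.0455,135],[0,0,0,0,0,-0.0455,135],[0,0,0,0,0,-0.0455,135],[0,0,0,0,0,-0.0455,135],[0,0,0,0,0,-0.0455,135],[0,0,0,0,0,-0.0455,135],[0,0,0,0,0,-0.0455,135],[0,0,0,0,0,-0.0455,135]]])

```text
clock: 75.7
tcp_pos: [0.4783, 0.2242, 0.2107]
orientation: [-0.0, 0.095, 0.996, 0.001]
wrist_force: [-0.5, -0.5, 0.4]
finger_gap: 0.0403
grip_force: 0.0
```

jog_arm(increments=[[[0,0,0,0,0,-0.045,135],[0,0,0,0,0,0,135]]])

```text
clock: 75.9
tcp_pos: [0.4783, 0.2242, 0.2107]
orientation: [-0.0, 0.027, 1.0, 0.001]
wrist_force: [0.8, -0.6, -0.1]
finger_gap: 0.0403
grip_force: 0.0
```

```bash
python3 hd.py; python3 -c "
from h import *
blues('wrist',.132)"
```

```text
orange [279, 184, 9, 76, 670] [[0.457, 0.2228], [0.4574, 0.23], [0.5328, 0.2263], [0.5324, 0.2184]]
tcp [0.4783 0.2242 0.2108] psi 176.73 z [-0.     0.003 -1.   ] gap 0.0401 F [-0.7 -0.  -0.7] clk 75.95 j [ 0.28  0.22 -0.07  1.28  0.    0.34]
shift units [-0.006  0.009  0.523]
turn z units -0.0015
wrist blue px [534. 356.] c 0.6657 0.4775 size 0.101 0.067 long deg 0.0
wrist blue px [260. 281.] c 0.5465 0.197 size 0.052 0.031 long deg -3.8
wrist blue px [191. 274.] c 0.5432 0.1424 size 0.058 0.052 long deg 86.6
```

jog_arm(increments=[[[0,0.004,0.15,0,0,0,135],[0,0,0.15,0,0,0,135],[0,0,0.15,0,0,0,135],[0,0,0.068,0,0,0,135],[0,0,0,0,0,0,135],[0,0,0,0,0,0,240],[0,0,0,0,0,0,240],[0,0,0,0,0,0,240],[0,0,0,0,0,0,240]]], force=30)

```text
clock: 76.9
tcp_pos: [0.4797, 0.2255, 0.0831]
orientation: [0.002, 0.027, 1.0, 0.002]
wrist_force: [-0.5, -2.9, 4.6]
finger_gap: 0.0086
grip_force: 29.9
```

jog_arm(increments=[[[0,0,-0.049,0,0,0,240],[0,-0.005,-0.049,0,0,0,240],[0,-0.01,-0.048,0,0,0,240],[0,-0.014,-0.047,0,0,0,240],[0,-0.019,-0.045,0,0,0,240],[0,-0.023,-0.043,0,0,0,240],[0,-0.028,-0.04,0,0,0,240],[0,-0.031,-0.037,0,0,0,240],[0,-0.035,-0.034,0,0,0,240],[0,-0.038,-0.03,0,0,0,240],[0,-0.041,-0.026,0,0,0,240],[0,-0.043,-0.022,0,0,0,240],[0,-0.045,-0.018,0,0,0,240],[0,-0.047,-0.013,0,0,0,240],[0,-0.048,-0.008,0,0,0,240],[0,-0.049,-0.003,0,0,0,240],[0,0,0,0,0,0,240]]])

```text
clock: 78.6
tcp_pos: [0.4736, 0.106, 0.2129]
orientation: [0.003, 0.027, 1.0, 0.002]
wrist_force: [1.9, 0.9, 10.8]
finger_gap: 0.0083
grip_force: 32.4
```

jog_arm(increments=[[[0,-0.034,0.004,0,0,0,240],[0,-0.034,0.005,0,0,0,240],[0,-0.034,0.006,0,0,0,240],[0,-0.033,0.008,0,0,0,240],[0,0,0,0,0,0,240],[0,0,0,0,0,0,240],[0,0,0,0,0,0,240],[0,0,0,0,0,0,240]]])

```text
clock: 79.4
tcp_pos: [0.4719, 0.072, 0.2074]
orientation: [0.003, 0.027, 1.0, 0.001]
wrist_force: [0.4, -4.0, 13.2]
finger_gap: 0.0084
grip_force: 33.6
```

```bash
python3 -c "
from h import *
px,K,Rm,t=cam('scene');save(px,'s4.png'); st()
a=cv2.cvtColor(cv2.imread('pics/s2.png'),cv2.COLOR_BGR2RGB).astype(int); d=np.abs(px.astype(int)-a).max(2)[190:290,200:330]; print((d>60).sum(), px[228:234,250:258].mean((0,1)))"
```

```text
tcp [0.4719 0.0721 0.2074] psi 176.88 z [ 0.007  0.002 -1.   ] gap 0.0081 F [ 1.  -3.9 12.9] clk 79.45 j [-0.02  0.12 -0.2   1.24  0.    0.04]
0 [183.35416667 185.8125     180.5       ]
```

Flipped again, exactly as before. I'll lower the flap and fetch the cover.

jog_arm(increments=[[[0,0.067,-0.013,0,0,0,240],[0,0.068,-0.004,0,0,0,240],[0,0.049,0.003,0,0,0,240],[0,0.048,0.008,0,0,0,240],[0,0.047,0.013,0,0,0,240],[0,0.045,0.018,0,0,0,240],[0,0.043,0.022,0,0,0,240],[0,0.041,0.026,0,0,0,240],[0,0.038,0.03,0,0,0,240],[0,0.035,0.034,0,0,0,240],[0,0.031,0.037,0,0,0,240],[0,0.028,0.04,0,0,0,240],[0,0.023,0.043,0,0,0,240],[0,0.019,0.045,0,0,0,240],[0,0.014,0.047,0,0,0,240],[0,0.01,0.048,0,0,0,240],[0,0.005,0.049,0,0,0,240],[0,0,0.045,0,0,0,240],[0,0,0,0,0,0,240]]])

```text
clock: 81.35
tcp_pos: [0.4778, 0.2256, 0.0798]
orientation: [-0.001, 0.027, 1.0, 0.002]
wrist_force: [3.4, 0.8, -1.7]
finger_gap: 0.0082
grip_force: 35.2
```

jog_arm(increments=[[[0,0,0,0,0,0,135],[0,0,0,0,0,0,120],[0,0,-0.1,0,0,0,65],[0,0,-0.15,0,0,0,65],[0,0,-0.15,0,0,0,65],[0,0,-0.12,0,0,0,65],[-0.0404,-0.1614,0,0,0,0,65],[-0.0404,-0.1614,0,0,0,0,65],[-0.0404,-0.1614,0,0,0,0,65],[-0.0404,-0.1614,0,0,0,0,65],[-0.0404,-0.1614,0,0,0,0,65],[-0.0404,-0.1614,0,0,0,0,65],[-0.0404,-0.1614,0,0,0,0,65]]])

```text
clock: 82.65
tcp_pos: [0.5329, -0.062, 0.2098]
orientation: [-0.001, 0.027, 1.0, 0.002]
wrist_force: [0.8, 0.5, 0.8]
finger_gap: 0.0635
grip_force: 0.0
```

jog_arm(increments=[[[0,0,0,0,0,0.0455,65],[0,0,0,0,0,0.0455,65],[0,0,0,0,0,0.0455,65],[0,0,0,0,0,0.0455,65],[0,0,0,0,0,0.0455,65],[0,0,0,0,0,0.0455,65],[0,0,0,0,0,0.0455,65],[0,0,0,0,0,0.0455,65],[0,0,0,0,0,0.0455,65],[0,0,0,0,0,0.0455,65],[0,0,0,0,0,0.045,65],[0,0,0,0,0.0389,0,65],[0,0,0,0,0.0389,0,65],[0,0,0,0,0.0389,0,65],[0,0,0,0,0.0389,0,65],[0,0,0,0,0.0389,0,65],[0,0,0,0,0,0,65],[0,0,0,0,0,0,65]]])

```text
clock: 84.45
tcp_pos: [0.5332, -0.0611, 0.2092]
orientation: [-0.209, 0.693, 0.655, 0.219]
wrist_force: [0.7, 0.7, -0.2]
finger_gap: 0.0641
grip_force: 0.0
```

```bash
python3 rg.py | grep -E "tcp|pred|target|lm"; python3 -c "
import cv2,numpy as np
p=cv2.imread('pics/w12.png'); k,l,S,C=cv2.connectedComponentsWithStats((p.max(2)<60).astype(np.uint8))
print([(C[i].round(1).tolist(),S[i][4]) for i in range(1,k) if 15<S[i][4]<60 and abs(C[i][0]-284)<30])"
```

```text
tcp [ 0.5335 -0.0604  0.2101] psi 86.86 z [ 0.031  0.574 -0.818] gap 0.064 F [ 0.5 -0.3  0.5] clk 84.5 j [-0.58  0.43  0.06  1.54  0.52  0.96]
pred 282.3915815947147 233.22452028972424
lm [280.7 212.7] 0.97 [-0.00190533  0.02550633]
lm [113.7 116.9] 0.69 [-0.17691643  0.13142433]
lm [159.   31.5] 0.57 [-0.11914388  0.21000759]
target [0.53674454 0.00354251 0.02783611] shift now [-0.21  -0.     0.744]
[([283.4, 177.8], np.int32(30)), ([283.8, 243.9], np.int32(21))]
```

jog_arm(increments=[[[-0.084,0.003,0,0,0,0,65],[-0.084,0.003,0,0,0,0,65],[0,0,0.16,0,0,0,65],[0,0,0.16,0,0,0,65],[0,0,0.16,0,0,0,65],[0,0,0.14,0,0,0,65],[0,0,0.09,0,0,0,65],[0,0,0.046,0,0,0,65],[0,0,0,0,0,0,65]]])

```text
clock: 85.5
tcp_pos: [0.5382, 0.0143, 0.03]
orientation: [-0.209, 0.692, 0.655, 0.219]
wrist_force: [0.0, -0.8, -0.5]
finger_gap: 0.0636
grip_force: 0.0
```

jog_arm(increments=[[[0,0,0,0,0,0,110],[0,0,0,0,0,0,160],[0,0,0,0,0,0,160],[0,0,0,0,0,0,160],[0,0,0,0,0,0,160]]], force=50)

```text
clock: 86.0
tcp_pos: [0.5402, 0.0126, 0.0322]
orientation: [-0.207, 0.692, 0.656, 0.22]
wrist_force: [-0.7, -5.0, 4.8]
finger_gap: 0.048
grip_force: 52.4
```

jog_arm(increments=[[[0,0,-0.05,0,0,0,170],[0,0,-0.12,0,0,0,170],[0,0,-0.16,0,0,0,170],[0,0,-0.16,0,0,0,170],[0,0,-0.16,0,0,0,170],[0,0,0,0,-0.0389,0,170],[0,0,0,0,-0.0389,0,170],[0,0,0,0,-0.0389,0,170],[0,0,0,0,-0.0389,0,170],[0,0,0,0,-0.0389,0,170],[0,0,0,0,0,0,170]]])

```text
clock: 87.1
tcp_pos: [0.5338, -0.0765, 0.1649]
orientation: [-0.0, 0.724, 0.69, 0.001]
wrist_force: [0.5, 0.6, -1.2]
finger_gap: 0.048
grip_force: 52.0
```

```bash
python3 -c "
from h import *
plan((.6453+.0021,-.2624-.0150,.17),96.65)"
```

```text
tcp [ 0.5338 -0.0765  0.1649] psi 87.2 z [ 0.001  0.002 -1.   ] gap 0.048 F [ 0.5  0.6 -1.2] clk 87.1 j [-0.29  0.26 -0.13  1.18  0.    1.33]
shift units [-0.78   0.493 -0.021]
turn z units -0.0525
```

jog_arm(increments=[[[-0.156,0.0986,0,0,0,0,170],[-0.156,0.0986,0,0,0,0,170],[-0.156,0.0986,0,0,0,0,170],[-0.156,0.0986,0,0,0,0,170],[-0.156,0.0986,0,0,0,0,170],[0,0,0,0,0,-0.0265,170],[0,0,0,0,0,-0.0262,170],[0,0,0.12,0,0,0,170],[0,0,0.16,0,0,0,170],[0,0,0.16,0,0,0,170],[0,0,0.1,0,0,0,170],[0,0,0.06,0,0,0,170],[0,0,0,0,0,0,170],[0,0,0,0,0,0,170]]])

```text
clock: 88.5
tcp_pos: [0.647, -0.2813, 0.0143]
orientation: [-0.001, 0.667, 0.745, 0.001]
wrist_force: [-0.4, -1.7, -0.7]
finger_gap: 0.0484
grip_force: 52.1
```

```bash
python3 pc.py 0
```

```text
tcp [ 0.6478 -0.2816  0.0153] psi 96.37 z [ 0.002  0.002 -1.   ] gap 0.0483 F [ 0.5  0.1 -1.1] clk 88.55 j [-0.53  0.67  0.13  1.04  0.    0.93]
0.75 [115. 210.] ((0.5648112297058105, -0.2613018751144409), (0.045011669397354126, 0.0826609805226326), 6.885651588439941)
0.68 [279. 233.] ((0.645271897315979, -0.2650957703590393), (0.050803083926439285, 0.10145145654678345), 6.624967575073242)
0.61 [  9. 262.] ((0.5112742781639099, -0.28201350569725037), (0.06045256555080414, 0.014140279963612556), 80.20459747314453)
```

jog_arm(increments=[[[0.008,0,0.05,0,0,0,170],[0,0,0.04,0,0,0,170],[0,0,0.016,0,0,0,170],[0,0,0.012,0,0,0,170],[0,0,0.008,0,0,0,170],[0,0,0,0,0,0,170]]])

```text
clock: 89.2
tcp_pos: [0.646, -0.2782, -0.0162]
orientation: [-0.001, 0.667, 0.746, 0.001]
wrist_force: [-4.5, 1.8, 7.7]
finger_gap: 0.0482
grip_force: 53.2
```

jog_arm(increments=[[[0,0,0,0,0,0,75],[0,0,0,0,0,0,75],[0,0,0,0,0,0,75],[0,0,-0.1,0,0,0,75],[0,0,-0.18,0,0,0,75],[0,0,-0.19,0,0,0,75],[0,0,-0.19,0,0,0,65],[0,0,-0.2,0,0,0,65],[-0.12,-0.14,0,0,0,0,65],[-0.12,-0.14,0,0,0,0,65],[-0.12,-0.14,0,0,0,0,65],[-0.12,-0.14,0,0,0,0,65],[-0.12,-0.14,0,0,0,0,65],[-0.12,-0.14,0,0,0,0,65],[-0.12,-0.14,0,0,0,0,65],[-0.12,-0.14,0,0,0,0,65],[-0.12,-0.14,0,0,0,0,65],[0,0,0,0,0,0,65],[0,0,0,0,0,0,65]]])

```text
clock: 91.1
tcp_pos: [0.3622, -0.5835, 0.1955]
orientation: [-0.001, 0.668, 0.744, 0.001]
wrist_force: [0.3, 1.0, -0.6]
finger_gap: 0.0636
grip_force: 0.0
```

Run:
```python
from h import *
st(); px,K,Rm,t=cam('top'); save(cv2.resize(px[90:310,100:460],None,fx=2.2,fy=2.2,interpolation=cv2.INTER_CUBIC),'fin.png')
```

```text
tcp [ 0.3622 -0.5835  0.1955] psi 96.23 z [ 0.     0.004 -1.   ] gap 0.0636 F [ 0.3  1.  -0.6] clk 91.1 j [-1.13  0.55  0.38  1.4   0.    0.33]
```

View pics/fin.png

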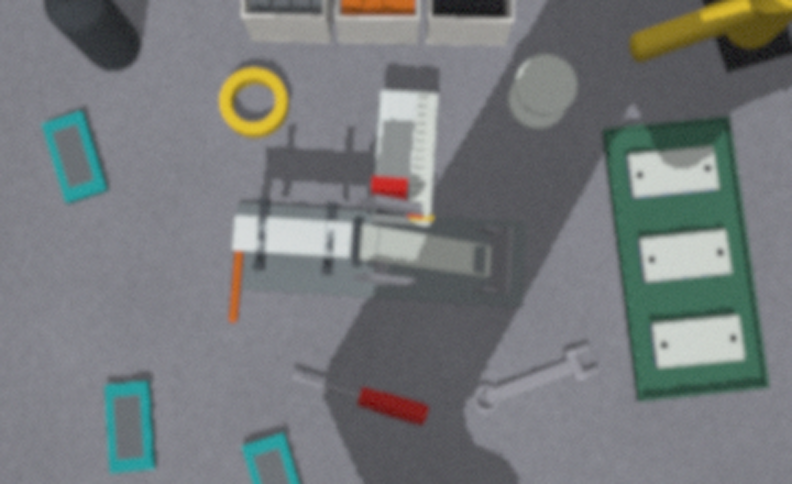

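The three covers lie white side up in the tray, at crop positions (673,172), (686,255) and (698,341). The flap is level, the pointer at (412,216) sits at the mark at (425,218), and the bystanders look undisturbed.

```bash
python3 -c "
from h import *
print(ticket.hand_in())"
```

```text
the job is handed in; nothing more can be done
None
```

The job is handed in: the fence pointer stopped about 2 mm short of the yellow mark, all three blue covers lie flat side by side in the green tray, white side up, and the flap is back down level; no verdict came back.

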